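Hold a wooden strip in the corner of a marking jig

ROBOT

A 6-joint arm with a two-finger parallel gripper is mounted at the origin on a cart in front of the work surface, level with it; the furniture and walls round the work are solid. World frame = base frame: x ahead of the robot, y to its left, z up, the work surface at z = 0. Lengths are in m, angles in rad, forces in N, time in s.
With the tool pointing down it reaches from about 0.375 to 0.9 m from the base axis. Payload 3.1 kg.
Tool frame: the origin (TCP) lies midway between the tips of the shut fingers; the grasp point (between the pads) lies 19 mm behind it; z points along the fingers, y is the direction in which the jaws open and shut (so a half turn about z gives the same grasp; the last joint's range is limited). The gripper opens to 87 mm and grips with 3 to 60 N. Pads are 19 mm wide; open, the fingers measure 117 mm over their backs; the gripper's body (75 mm by 190 mm) begins 51 mm behind the grasp point.
Start: joints at [1.131, 0.527, 1.433, -0, 1.181, -0.178], TCP at [0.161, 0.604, 0.198] pointing down, gripper open.
Joint ranges: [-3.08, 3.08], [-0.75, 2.2], [0.22, 2.44], [-1.43, 4.57], [0, 2.65], [-2.85, 2.85]. Speed limits (rad/s): [2.79, 2.79, 3.14, 3.14, 3.14, 3.14].

INTERFACE

Orientations are given as a unit quaternion [x, y, z, w].
In Python, from rig import robot gives the robot as it stands.
- The arm moves only by the tool move_arm, never from a script. Its argument "rows" is one flat list of numbers, 7 for each row, row after row: the shift along the world's x, y, z in mm, then the turn, a rotation vector about the world's x, y, z in rad, then the closure, from 0 (fully open) to 1 (shut). A call has 1 to 12 rows; each row shifts and turns the commanded pose from where the row before left it; what a row does not reach is not made up. A row lasts 1/10 s, in which the tool goes at most 50 mm and 8.59 degrees, less where a joint would pass 70% of its speed; a pose out of reach is approached as far as the arm can. A call with a gripper value outside its range is refused whole. The fingers move at their own pace and stop on an object; "grip_force" is the grip in N (left out, the last holds). Time passes only in rows, so rows that do not move let the fingers close. It gives the time, the measured TCP pose, the force and the opening at its end, in the units of the state.
- robot.get_obs(): the state, without advancing time (a new reading comes with each control period).
- robot.camera(name): name is "scene" or "top"; returns a dict with "color" (400x640x3 uint8, red, green, blue), "z_map" (400x640 float32, m along the optical axis (not along the pixel's ray), 0 where there is no reading), "camera_matrix" (3x3 intrinsics, pixels), "distortion" ([k1, k2, p1, p2, k3] as OpenCV has them; the pictures are not rectified), "R" (3x3) and "t" (3): a world point X has camera coordinates R X + t. Camera axes: x right, y down, z forward; pixel columns grow to the right and rows downward; lengths in m; the calibration is good to about 2 mm. A picture is of the moment at which its call begins.
- robot.hand_in(): hands the job in, once; it reports no verdict.
Trained networks look in the newest picture that a camera, given by its name, has taken for a name from the list of things; names that differ only in an ending like _2 or _b are one class to them, and where a whole thing is asked for, a point or a joint stands for the part that bears it (a point fixed in the world has none). Each returns a list of dicts, best first, with "conf" (0 to 1); they miss things now and then, are a little off and sometimes report something else, mostly with a low value. They report only what shows in the picture. A call takes as long as a camera call. They do not tell look-alikes from the thing itself.
- robot.search_frame(camera, thing): "at" ([column, row] in pixels, amid what is visible of it).
- robot.spot_point(camera, thing): "at" ([column, row] in pixels: a listed point, or the origin of a listed thing).
The state is a dict: "time": time; "q": joint angles; "joint_velocities": joint speeds; "joint_torque": joint torques, N m; "position": TCP position; "tool_rot": TCP orientation; "ft_force": force on the tool from outside, world axes, zero at the start; "moment": the same for the moment, N m; "grip_width": finger opening in m.
Only numpy, scipy, OpenCV 4.12 (cv2) and the standard library are available. Lean on these libraries where they do the work, as an engineer would, in place of code of your own. Each camera call takes 0.05 s, during which the arm holds its last target.

TASK

First press the red lift lever on the marking jig all the way down, which raises the stylus out of the way. Then fetch the wooden strip, lay it on the jig plate under the stylus, standing on its narrow edge, and press it into the corner so that it touches the long fence and the end fence at once. Finish while still holding it there ready for marking, pushed against both fences, and leave the plaster cast, the purple case and the teal box where they are.

Things in the scene. Friction and masses are not known exactly. Their poses are not given: they have to be found in the camera images.
- jig: Marking jig fixed to the bench: an aluminium plate 8 mm thick with two steel fences and a grey marking head. Origin on the bench under the plate; z up. The plate spans x -60 to +70 mm and y -100 to +100 mm. The head is a grey column (x 40 to 66, y 40 to 70, top at z 90 mm) with a grey arm towards -x at z 57 to 71 mm (y 46 to 64) that carries the stylus at x 15, y 55 mm, up to z 105 mm when raised. The jig's x and y lie within 0.3 rad of the world's.
- long_fence: Long steel fence on the jig (frame the same as the jig's), along y. Its working face looks to -x at jig x = 20 mm; 12 mm thick, top at z = 26 mm. It has two pieces, y 25 to 65 mm and y -65 to -45 mm; the open gap between them, y -45 to +25 mm, is room for a finger that holds the strip.
- end_fence: Short steel end fence on the jig (frame the same as the jig's), along x from -15 to +32 mm. Its working face looks to -y at jig y = 65 mm; 12 mm thick, top at z = 26 mm. The two faces meet in the corner at jig x = 20, y = 65 mm, below the stylus.
- seat (a point): Point on the jig plate's upper surface (jig x 15, y 0, z 8 mm), axes as the jig's: the strip's origin is here, and its y axis along the jig's y (either way round), when it is pressed fully into the corner.
- lift_lever (a joint): Lift lever of the marking head: 0 = fully up (35 degrees above level, stylus down on the strip's place), 0.95 rad = fully down at its stop (stylus raised). Starts between 0 and 0.2. Stays where it is left; pushing takes about 2 N at the pad.
- lever_pad (a point): Centre of the top of the red pad, 18 x 18 mm, at the free end of the lift lever, 60 mm from the pivot towards the jig's -x. It goes down in an arc as the lever is pressed, from about 117 to about 62 mm above the bench.
- lever_pivot (a point): Axis of the lift lever (along the jig's y), at jig x 46, y 90, z 78 mm.
- stylus_tip (a point): Tip of the brass stylus, 8 mm thick, that moves straight up by about 30 mm as the lever goes down: 13 mm above the bench when lowered, 43 mm when raised. The strip on the plate reaches to 34 mm.
- strip: Varnished wooden strip, 10 mm (x) x 130 mm (y) x 26 mm high (z), about 45 g, standing on its narrow edge. Origin at the centre of its underside. Its y axis starts within 0.5 rad of the world's y.
- cast: Cream plaster dental cast, 48 x 53 x 27 mm, bystander. Origin at the centre of its underside.
- purple_case: Purple round-cornered case, 84 x 64 x 25 mm, shut, bystander. Origin at the centre of its underside.
- teal_box: Flat teal box with a clear lid, 98 x 67 x 28 mm, shut, bystander. Origin at the centre of its underside.
There are look-alikes about, which are no part of the job. Leave any green look-alike of the jig alone.

How it is judged:
On the way, in this order (a step that is already met when the one before it is completed fails the run):
1. the lift lever is pressed fully down (value of joint lift_lever above 0.85 rad), for 0.2 s.
2. the strip is held in the corner, pressed against both fences (contact force between strip and long_fence above 1 N and contact force between strip and end_fence above 1 N and contact force between strip and the fingers above 1 N and x of strip in the frame of seat between -0.004 and 0.004 m and y of strip in the frame of seat between -0.004 and 0.004 m and z of strip in the frame of seat between -0.003 and 0.004 m and angle between the y axis of strip and the y axis of jig, either way round below 0.04 rad and angle between strip's own z axis and vertical below 0.06 rad and value of joint lift_lever above 0.85 rad), for 0.5 s.
At the end, for the whole second after the job is handed in: Lever above 0.85 rad; strip at rest on the plate, its origin within 4 mm of the seat along x and y (-3 to +4 mm in z), in line with the jig within 0.04 rad, upright within 0.06 rad; fingers touch it, and it presses on each fence, with more than 1 N (all of step 2 and linear speed of strip below 0.01 m/s); the arm keeps its last pose, push and grip.
It fails at once if the plaster cast is moved more than 2 cm (distance of cast from where it was at the start of the episode above 0.02 m).
It fails at once if the purple case is moved more than 2 cm (distance of purple_case from where it was at the start of the episode above 0.02 m).
It fails at once if the teal box is moved more than 2 cm (distance of teal_box from where it was at the start of the episode above 0.02 m).
It also fails if it takes over 64 s, if anything falls off the work surface, if the arm or the gripper's body presses on something with over 40 N, if the wrist force passes 120 N, or if a joint passes its speed limit or range.

## Working session

There is one attempt and no reset: what is moved stays moved. The work goes in short steps, Python scripts to look and compute and a tool call to move; the robot and the scene stay as the last step left them, time stands still between calls to the robot, and variables do not carry over. Pictures are saved under pics/ and viewed, and the job is handed in when it is done.

Besides the shell and the picture viewer there is one more tool, called after "Emit:" by a JSON object that holds its "name" and its "arguments", one argument or row to a line. move_arm: Moves the arm, as the interface text tells. Its arguments: {"type":"object","properties":{"rows":{"type":"array","items":{"type":"number"}},"grip_force":{"type":"number"}},"required":["rows"]}

```bash
ls; mkdir -p pics; cat > h.py <<'E'
from rig import robot
import numpy as np, cv2
def cam(n):
    return robot.camera(n)
def ray(c,px):
    u=cv2.undistortPoints(np.array([[px]],float),c['camera_matrix'],np.array(c['distortion']))[0,0]
    return np.array([u[0],u[1],1.0])
def at_z(c,px,z):
    R=np.array(c['R']);t=np.array(c['t'])
    d=R.T@ray(c,px); o=-R.T@t
    return o+d*(z-o[2])/d[2]
def at_depth(c,px):
    R=np.array(c['R']);t=np.array(c['t'])
    z=c['z_map'][int(round(px[1])),int(round(px[0]))]
    return R.T@(ray(c,px)*z-t)
def cloud(c):
    H,W=c['z_map'].shape
    uu,vv=np.meshgrid(np.arange(W),np.arange(H))
    p=np.stack([uu,vv],-1).reshape(-1,1,2).astype(float)
    u=cv2.undistortPoints(p,c['camera_matrix'],np.array(c['distortion']))[:,0]
    z=c['z_map'].reshape(-1,1)
    X=np.hstack([u,np.ones_like(z)])*z
    P=(X-np.array(c['t']))@np.array(c['R'])
    P[z[:,0]==0]=np.nan
    return P.reshape(H,W,3)
def proj(c,X):
    rv=cv2.Rodrigues(np.array(c['R']))[0]
    return cv2.projectPoints(np.atleast_2d(np.array(X,float)),rv,np.array(c['t'],float),c['camera_matrix'],np.array(c['distortion']))[0][:,0]
def save(c,n): cv2.imwrite('pics/'+n,c['color'][:,:,::-1])
E
python3 - <<'E'
from h import *
import pickle
print(robot.get_obs())
for n in ('top','scene'):
    c=cam(n); save(c,n+'0.png'); pickle.dump(c,open(n+'0.pkl','wb'))
    for th in ['jig','strip','lever_pad','cast','purple_case','teal_box','seat','lever_pivot','stylus_tip']:
        r=robot.spot_point(n,th)
        print(n,th,[(np.round(x['at']).tolist(),round(x['conf'],2),np.round(at_depth(c,x['at']),3).tolist()) for x in r[:4]])
E
```

```text
pics
{'time': 0.0, 'q': array([ 1.13148292e+00,  5.28466697e-01,  1.43391272e+00, -3.44162009e-05,
        1.18139676e+00, -1.78471847e-01]), 'joint_velocities': array([-0.00144223,  0.00041436,  0.00032832,  0.00013662, -0.00032794,
        0.0010619 ]), 'joint_torque': array([-6.35730958e-04, -4.40042925e+01, -1.76590794e+01,  6.31628162e-02,
        5.83510380e-02, -1.78573036e-04]), 'position': array([0.16080553, 0.60313805, 0.19746806]), 'tool_rot': array([ 1.30044790e-01,  9.91507519e-01, -1.04492528e-03, -3.16739643e-04]), 'ft_force': array([-0.08927161,  0.05657737,  0.68379976]), 'moment': array([ 0.00185042,  0.03157144, -0.03004556]), 'grip_width': 0.08735983662166819}
top jig [([283.0, 192.0], 0.9, [0.511, 0.129, 0.009]), ([463.0, 240.0], 0.68, [0.383, -0.408, 0.006])]
top strip [([393.0, 210.0], 0.47, [0.467, -0.206, -0.005])]
top lever_pad [([444.0, 250.0], 0.53, [0.349, -0.318, 0.117]), ([243.0, 185.0], 0.5, [0.533, 0.254, 0.0])]
top cast [([188.0, 172.0], 0.52, [0.564, 0.417, 0.016])]
top purple_case [([343.0, 211.0], 0.82, [0.457, -0.053, 0.027])]
top teal_box [([186
[... 464 characters left out ...]
[0.465, -0.219, -0.004])]
scene lever_pad [([294.0, 165.0], 0.48, [0.503, 0.222, 0.107]), ([357.0, 268.0], 0.45, [0.368, -0.32, 0.101])]
scene cast [([280.0, 164.0], 0.69, [0.539, 0.4, 0.005])]
scene purple_case [([323.0, 230.0], 0.55, [0.435, -0.064, 0.024])]
scene teal_box [([262.0, 167.0], 0.69, [0.466, 0.421, 0.008])]
scene seat [([381.0, 307.0], 0.9, [0.388, -0.409, 0.007]), ([312.0, 195.0], 0.64, [0.526, 0.14, 0.008])]
scene lever_pivot [([305.0, 166.0], 0.87, [0.625, 0.337, -0.001]), ([359.0, 268.0], 0.67, [0.379, -0.317, 0.09])]
scene stylus_tip [([309.0, 187.0], 0.59, [0.531, 0.167, 0.027]), ([364.0, 298.0], 0.35, [0.37, -0.354, 0.005]), ([312.0, 196.0], 0.33, [0.52, 0.133, 0.007])]
```

View pics/top0.png

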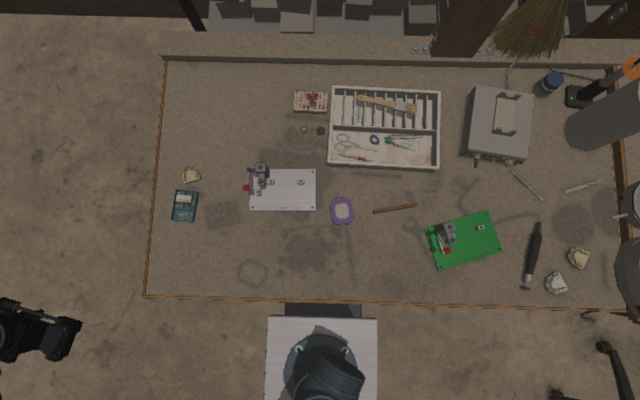

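View pics/scene0.png

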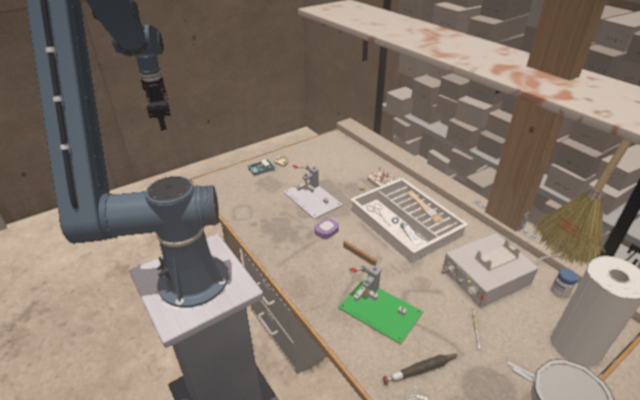

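```bash
python3 - <<'E'
import cv2
t=cv2.imread('pics/top0.png');s=cv2.imread('pics/scene0.png')
cv2.imwrite('pics/crop1.png',cv2.resize(t[140:270,140:335],None,fx=4,fy=4,interpolation=cv2.INTER_CUBIC))
cv2.imwrite('pics/crop2.png',cv2.resize(t[160:290,330:510],None,fx=4,fy=4,interpolation=cv2.INTER_CUBIC))
cv2.imwrite('pics/crop3.png',cv2.resize(s[130:350,240:440],None,fx=2.7,fy=2.7,interpolation=cv2.INTER_CUBIC))
E
```

```text
(no output)
```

View pics/crop1.png

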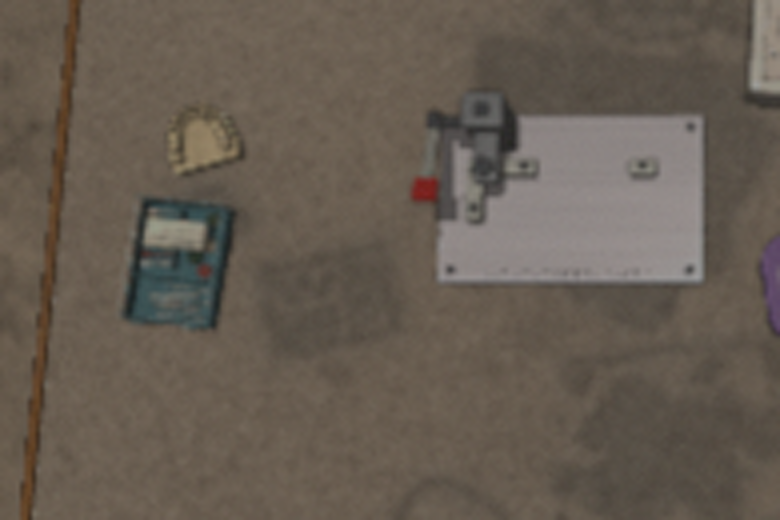

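View pics/crop2.png

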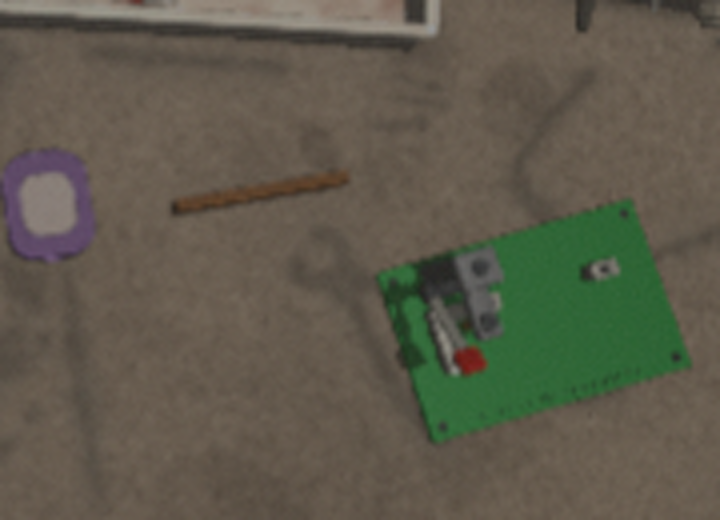

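View pics/crop3.png

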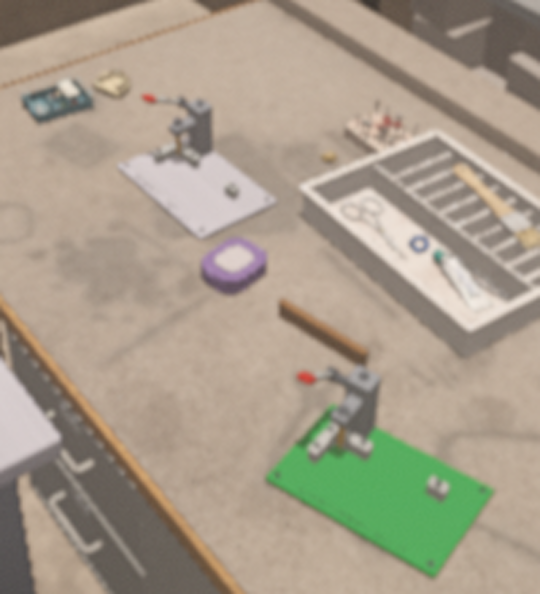

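The real jig is the grey plate, top pixel (283,190). The green one at (463,240) is the look-alike. The strip is brown, at about (395,209) and is the only candidate: the brush handle in the tray (385,105) and the brown bench edge are different things. Red pads show at (246,187) on the real jig and (446,250) on the green one. Next I measure precisely.

```bash
python3 - <<'E'
from h import *
import pickle
for n,roi,roiS in (('top',(155,225,235,330),(190,230,365,430)),('scene',(175,225,275,350),(235,270,335,385))):
    c=pickle.load(open(n+'0.pkl','rb')); im=c['color']; hsv=cv2.cvtColor(im,cv2.COLOR_RGB2HSV)
    # plate
    m=np.zeros(im.shape[:2],np.uint8); a,b,l,r=roi
    sub=hsv[a:b,l:r]; ok=(sub[...,2]>135)&(sub[...,1]<45); m[a:b,l:r]=ok
    nn,lab,st,ce=cv2.connectedComponentsWithStats(m); k=1+np.argmax(st[1:,4]); print(n,'plate',st[k])
    cs=cv2.findContours((lab==k).astype(np.uint8),0,1)[0]; p=max(cs,key=len)[:,0].astype(float)
    W=np.array([at_z(c,q,.008)[:2] for q in p])
    rect=cv2.minAreaRect((W*1000).astype(np.float32)); print(rect, cv2.boxPoints(rect).tolist())
    # strip
    m[:]=0; a,b,l,r=roiS; sub=hsv[a:b,l:r]; ok=(sub[...,1]>95)&(sub[...,0]<18); m[a:b,l:r]=ok
    nn,lab,st,ce=cv2.connectedComponentsWithStats(m); k=1+np.argmax(st[1:,4]); print('strip',st[k])
    p=np.argwhere(lab==k)[:,::-1].astype(float)
    for z in (0.0,.026):
        W=np.array([at_z(c,q,z)[:2] for q in p]); rect=cv2.minAreaRect((W*1000).astype(np.float32)); print(z,W.mean(0),rect)
    P=cloud(c); print('strip z pct',np.nanpercentile(P[lab==k][:,2],[5,50,95]))
    print('strip cloud mean',np.nanmean(P[lab==k],0))
    # red
    red=((hsv[...,0]<6)|(hsv[...,0]>174))&(hsv[...,1]>150)&(hsv[...,2]>90)
    nn,lab,st,ce=cv2.connectedComponentsWithStats(red.astype(np.uint8))
    for i in range(1,nn):
        if st[i,4]>8: print('red',ce[i],st[i,4],np.nanmedian(P[lab==i],0),at_z(c,ce[i],.115))
    # obstacles
    print('purp/cloud')
E
```

```text
top plate [ 250  170   65   40 1982]
((520.0706176757812, 131.64181518554688), (120.05805206298828, 193.163330078125), 1.4857070446014404) [[457.5576171875, 226.6345977783203], [462.56591796875, 33.53621292114258], [582.5836181640625, 36.64903259277344], [577.5753173828125, 229.74742126464844]]
strip [374 203  43  10 158]
0.0 [ 0.47465255 -0.21080053] ((474.5748596191406, -210.42697143554688), (11.293113708496094, 129.9308319091797), 11.428718566894531)
0.026 [ 0.47087514 -0.2057412 ] ((470.79937744140625, -205.37655639648438), (11.02354621887207, 126.8293228149414), 11.428707122802734)
strip z pct [0.00925945 0.0254405  0.0292636 ]
strip cloud mean [ 0.47111509 -0.20605396  0.02389014]
red [245.77777778 187.03703704] 27 [0.50445882 0.21901242 0.11012994] [0.50377001 0.21839846 0.115     ]
red [446.96296296 249.59259259] 27 [ 0.34789053 -0.32367378  0.11845005] [ 0.34889173 -0.3247484   0.115     ]
purp/cloud
scene plate [ 283  179   67   40 1420]
((509.0655822753906, 97.63235473632812), (195.50318908691406, 286.4566345214844), 13.798796653747559) [[379.97332763671875, 213.41197204589844], [448.2969970703125, -64.77732849121094], [638.1578369140625, -18.147262573242188], [569.8341674804688, 260.04205322265625]]
strip [344 241  32  22 120]
0.0 [ 0.48446511 -0.19582993] ((481.6314697265625, -192.55621337890625), (18.266521453857422, 127.75325775146484), 11.420557975769043)
0.026 [ 0.46632743 -0.21595912] ((463.5694885253906, -212.77279663085938), (17.7788143157959, 124.34239196777344), 11.420575141906738)
strip z pct [0.01565478 0.02194707 0.02567313]
strip cloud mean [ 0.46939892 -0.21256161  0.02158701]
red [353.11111111 269.66666667] 9 [ 0.34414465 -0.32900322  0.11669418] [ 0.34562787 -0.32887164  0.115     ]
purp/cloud
```

```bash
cat > jigfit.py <<'E'
from h import *
import pickle
from scipy.optimize import least_squares
from scipy.ndimage import map_coordinates
def fit(c,x0=(.517,.131,.026)):
    g=cv2.cvtColor(c['color'],cv2.COLOR_RGB2GRAY).astype(float)
    # edges in jig frame: (p, outward normal)
    S=[((-.060,y),(-1,0)) for y in np.linspace(-.09,.06,26)]+[((x,-.1),(0,-1)) for x in np.linspace(-.05,.06,18)]+[((.07,y),(1,0)) for y in np.linspace(-.09,.02,18)]+[((x,.1),(0,1)) for x in np.linspace(-.05,-.03,6)]
    pose=np.array(x0)
    for it in range(6):
        cx,cy,a=pose; R=np.array([[np.cos(a),-np.sin(a)],[np.sin(a),np.cos(a)]])
        obs=[]
        w=np.linspace(-.008,.008,65)
        for p,n in S:
            P=[np.r_[R@(np.array(p)+s*np.array(n))+[cx,cy],.008] for s in w]
            uv=proj(c,P); v=map_coordinates(g,[uv[:,1],uv[:,0]],order=1)
            v=np.convolve(v,np.ones(7)/7,'same')
            d=np.gradient(v)[6:-6]; k=np.argmin(d)
            if d[k]<-.4: 
                d2=np.clip(-d,0,None); sl=slice(max(0,k-6),k+7); s=(d2[sl]*w[6:-6][sl]).sum()/d2[sl].sum()
                obs.append((p,n,s))
        # point p + s n observed edge in old pose; fit pose
        W=[(R@(np.array(p)+s*np.array(n))+[cx,cy],p,n) for p,n,s in obs]
        def res(q):
            Q=np.array([[np.cos(q[2]),-np.sin(q[2])],[np.sin(q[2]),np.cos(q[2])]])
            return [1000*np.dot(Q.T@(x-q[:2])-np.array(p),n) for x,p,n in W]
        r=least_squares(res,pose,loss='soft_l1',x_scale=[.01,.01,.01]); pose=r.x
    print(len(obs),pose.round(4),'med res mm',np.median(np.abs(res(pose))))
    return pose
if __name__=='__main__':
    for n in ('top','scene'):
        c=pickle.load(open(n+'0.pkl','rb')); p=fit(c)
        cx,cy,a=p;R=np.array([[np.cos(a),-np.sin(a)],[np.sin(a),np.cos(a)]])
        J=lambda x,y,z:np.r_[R@[x,y]+[cx,cy],z]
        for nm,q in dict(corner=(.02,.065,.026),seat=(.015,0,.008),pivot=(.046,.09,.078),col=(.053,.055,.09),padup=(-.004,.09,.115),padq2=(-.010,.09,.106),paddn=(-.0106,.09,.062),tgt=(.015,-.02,.011)).items(): print(n,nm,J(*q).round(4),proj(c,J(*q))[0].round(1))
E
python3 jigfit.py; python3 -c "
from h import *
import pickle
c=pickle.load(open('top0.pkl','rb'))
P=cloud(c)
print(P[180:194,240:252,2].round(3))"
```

```text
68 [0.5172 0.1309 0.0151] med res mm 1.2243529375373132
top corner [0.5362 0.1962 0.026 ] [260.1 182.4]
top seat [0.5322 0.1311 0.008 ] [282.5 185.4]
top pivot [0.5618 0.2216 0.078 ] [248.6 169.6]
top col [0.5693 0.1867 0.09  ] [260.2 166.2]
top padup [0.5118 0.2208 0.115 ] [245.1 184.1]
top padq2 [0.5058 0.2207 0.106 ] [245.7 186.9]
top paddn [0.5052 0.2207 0.062 ] [248.9 190.1]
top tgt [0.5325 0.1111 0.011 ] [289.  185.3]
66 [0.5134 0.1267 0.028 ] med res mm 0.6680863685170936
scene corner [0.5316 0.1922 0.026 ] [305.3 183.9]
scene seat [0.5284 0.1271 0.008 ] [314.3 196.3]
scene pivot [0.5569 0.2179 0.078 ] [306.8 167.5]
scene col [0.5649 0.1831 0.09  ] [313.6 168.2]
scene padup [0.5069 0.2165 0.115 ] [295.6 163.5]
scene padq2 [0.5009 0.2164 0.106 ] [294.3 166.1]
scene paddn [0.5003 0.2164 0.062 ] [294.6 175.9]
scene tgt [0.529  0.1071 0.011 ] [317.4 198.2]
[[-0.001  0.003 -0.001 -0.003 -0.004  0.003  0.099  0.097  0.097  0.002
  -0.003  0.009]
 [ 0.     0.002  0.001 -0.008  0.    -0.     0.096  0.099  0.096 -0.003
   0.001  0.004]
 [ 0.001  0.004 -0.     0.002 -0.005  0.004  0.098
[... 315 characters left out ...]
 0.002  0.005  0.106  0.112  0.108  0.11   0.107  0.11   0.107
  -0.002  0.008]
 [ 0.001 -0.     0.001  0.111  0.112  0.109  0.112  0.11   0.112  0.108
   0.008  0.008]
 [-0.    -0.001 -0.     0.11   0.112  0.11   0.111  0.112  0.108  0.109
     nan  0.009]
 [-0.005  0.001  0.     0.109  0.111  0.116  0.109  0.11   0.111  0.107
   0.008  0.008]
 [-0.001  0.     0.002  0.001 -0.001 -0.    -0.001 -0.003 -0.    -0.002
   0.007  0.01 ]
 [ 0.001  0.001 -0.     0.001 -0.004  0.001  0.002 -0.001 -0.002  0.001
   0.001  0.007]
 [ 0.002  0.    -0.001 -0.001  0.001  0.003  0.     0.005 -0.002  0.
   0.007  0.009]
 [ 0.004  0.001 -0.002 -0.002 -0.001  0.     0.001  0.002  0.001 -0.002
   0.005  0.013]]
```

Emit:
{"name": "move_arm", "arguments": {
  "rows": [31, -35, 0, 0, 0, 0, 1, 31, -35, 0, 0, 0, 0, 1, 31, -35, 0, 0, 0, 0, 1, 31, -35, 0, 0, 0, 0, 1, 31, -35, 0, 0, 0, 0, 1, 31, -35, 0, 0, 0, 0, 1, 31, -35, 0, 0, 0, 0, 1, 31, -35, 0, 0, 0, 0, 1, 31, -35, 0, 0, 0, 0, 1, 31, -35, -20, 0, 0, 0.1, 1, 30, -34, -20, 0, 0, 0.1, 1, 0, 0, 0, 0, 0, 0, 1],
  "grip_force": 30
}}

```text
time: 2.2
position: [0.5038, 0.216, 0.1568]
tool_rot: [0.033, 0.999, -0.001, -0.0]
ft_force: [0.5, 0.3, -0.5]
grip_width: 0.0026
```

Emit:
{"name": "move_arm", "arguments": {
  "rows": [-1, 3, -15, 0, 0, 0, 1, 0, 0, -15, 0, 0, 0, 1, 0, 0, -12, 0, 0, 0, 1, 0, 0, -12, 0, 0, 0, 1, 0, 0, 0, 0, 0, 0, 1]
}}

```text
time: 2.7
position: [0.4982, 0.2236, 0.1034]
tool_rot: [0.03, 1.0, -0.0, -0.002]
ft_force: [0.4, -0.7, -1.1]
grip_width: 0.0002
```

```bash
python3 - <<'E'
from h import *
print(robot.get_obs()['ft_force'])
for n,(a,b,l,r) in (('top',(140,230,210,330)),('scene',(120,220,250,360))):
    c=cam(n); cv2.imwrite(f'pics/press_{n}.png',cv2.resize(c['color'][a:b,l:r,::-1],None,fx=6,fy=6,interpolation=cv2.INTER_CUBIC))
E
```

```text
[ 0.43794983 -0.72916243 -1.11018338]
```

View pics/press_scene.png

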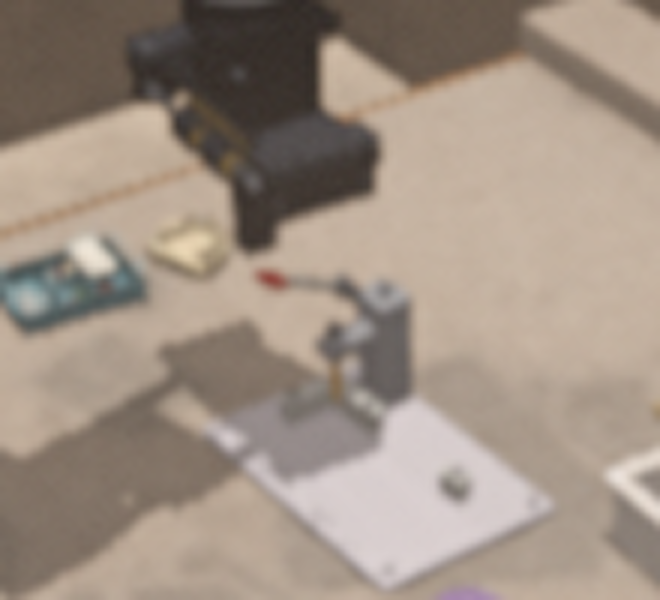

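```bash
python3 - <<'E'
from h import *
o=robot.get_obs(); print(o['position'],o['ft_force'])
for n,(a,b) in (('top',(140,210)),('scene',(120,250))):
    c=cam(n); print(n,proj(c,o['position']).round(1),(proj(c,o['position'])-[b,a])*6)
    im=c['color'];hsv=cv2.cvtColor(im,cv2.COLOR_RGB2HSV);P=cloud(c)
    red=((hsv[...,0]<8)|(hsv[...,0]>172))&(hsv[...,1]>130)&(hsv[...,2]>70)
    nn,lab,st,ce=cv2.connectedComponentsWithStats(red.astype(np.uint8))
    for i in range(1,nn):
        if st[i,4]>2: print('red',ce[i],st[i,4],np.nanmedian(P[lab==i],0))
E
```

```text
[0.49947614 0.22372717 0.10474335] [-0.60427498 -0.60635638 -0.02314859]
top [[244.5 189.2]] [[207.28812553 295.44535727]]
red [535.5  27. ] 8 [ 0.97156482 -0.57311194  0.14680621]
red [543.  27.] 5 [ 0.96940257 -0.59030427  0.1503937 ]
red [539.  31.] 3 [ 0.96657795 -0.58772903  0.13668192]
red [544.  31.] 3 [ 0.96658377 -0.60035916  0.13684979]
red [536.8  34.2] 5 [ 0.96442966 -0.59041153  0.1244183 ]
red [361.  158.5] 10 [ 0.62100977 -0.10556553  0.01021476]
red [446.90322581 249.51612903] 31 [ 0.34784612 -0.32396169  0.11764369]
scene [[292.9 165.6]] [[257.64792108 273.53157752]]
red [353.  269.5] 16 [ 0.34473609 -0.32938831  0.11660894]
```

View pics/press_top.png

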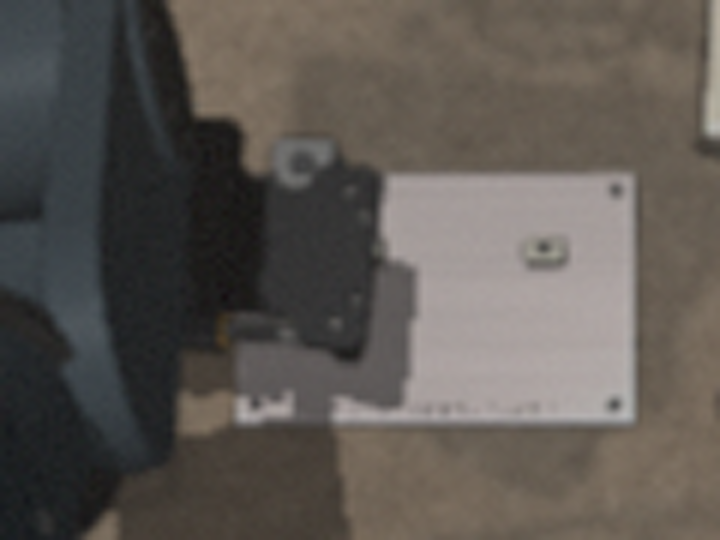

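Emit:
{"name": "move_arm", "arguments": {
  "rows": [0, -3, -5, 0, 0, 0, 1, 0, 0, -5, 0, 0, 0, 1, 0, 0, 0, 0, 0, 0, 1]
}}

```text
time: 3.2
position: [0.4991, 0.2201, 0.0942]
tool_rot: [0.031, 1.0, -0.0, -0.001]
ft_force: [-0.8, 0.1, -0.3]
grip_width: 0.0003
```

```bash
python3 - <<'E'
from h import *
n,(a,b,l,r)=('scene',(120,220,250,360))
c=cam(n); cv2.imwrite(f'pics/press2_{n}.png',cv2.resize(c['color'][a:b,l:r,::-1],None,fx=6,fy=6,interpolation=cv2.INTER_CUBIC))
o=robot.get_obs(); print(o['position'],o['ft_force']); print(-np.array(c['R']).T@c['t'])
P=cloud(c); print(P[158:172,288:300,2].round(3))
E
```

```text
[0.49924729 0.22024703 0.09440152] [0.27143237 0.38815536 0.01034885]
[-0.19487756 -0.94976411  0.97382411]
[[-0.002  0.141  0.141  0.149  0.146  0.148  0.194  0.196  0.197  0.193
   0.193  0.191]
 [-0.     0.133  0.141  0.144  0.147  0.146  0.19   0.192  0.193  0.192
   0.189  0.186]
 [-0.004  0.131  0.136  0.138  0.14   0.136  0.137  0.189  0.191  0.186
  -0.001 -0.004]
 [-0.003  0.127  0.127  0.135  0.137  0.132  0.133  0.129  0.131 -0.006
   0.001 -0.005]
 [-0.003  0.     0.124  0.129  0.13   0.131  0.129  0.128  0.125 -0.001
  -0.003 -0.005]
 [ 0.    -0.004  0.117  0.127  0.125  0.123  0.125  0.123  0.12  -0.001
  -0.    -0.005]
 [-0.005 -0.004 -0.005  0.12   0.122  0.12   0.119  0.118  0.114 -0.004
  -0.001  0.   ]
 [-0.003 -0.001 -0.006  0.117  0.118  0.118  0.104  0.107 -0.005 -0.001
  -0.006 -0.002]
 [-0.003 -0.004 -0.004 -0.002  0.103  0.105  0.104  0.109  0.104  0.101
   0.098  0.094]
 [-0.01  -0.005 -0.005 -0.005 -0.006  0.107  0.105  0.103  0.106  0.104
   0.095  0.095]
 [ 0.001  0.002 -0.002 -0.008 -0.003 -0.003 -0.001  0.097  0.099  0.094
  -0.005 -0.005]
 [-0.003 -0.004  0.002 -0.002 -0.004  0.003 -0.003 -0.004  0.002 -0.002
  -0.004 -0.002]
 [-0.    -0.004 -0.003 -0.002 -0.004 -0.004 -0.003 -0.006 -0.003 -0.002
  -0.005 -0.005]
 [-0.001 -0.001 -0.003 -0.004 -0.    -0.002 -0.001  0.    -0.001 -0.003
  -0.004 -0.005]]
```

View pics/press2_scene.png

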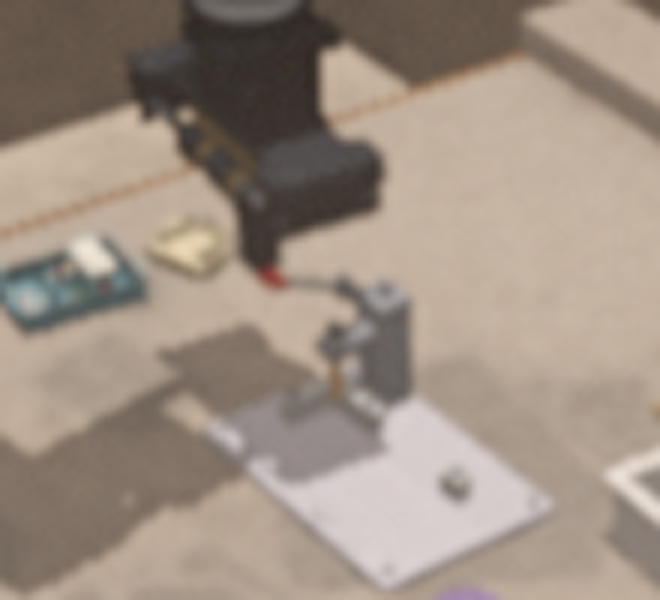

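Emit:
{"name": "move_arm", "arguments": {
  "rows": [0, 0, -5, 0, 0, 0, 1, 0, 0, -5, 0, 0, 0, 1, 0, 0, 0, 0, 0, 0, 1]
}}

```text
time: 3.55
position: [0.499, 0.2204, 0.0841]
tool_rot: [0.03, 1.0, -0.0, -0.001]
ft_force: [0.3, 0.9, 0.2]
grip_width: 0.0004
```

```bash
python3 - <<'E'
from h import *
n,(a,b,l,r)=('scene',(120,220,250,360))
c=cam(n); cv2.imwrite(f'pics/press3_{n}.png',cv2.resize(c['color'][a:b,l:r,::-1],None,fx=6,fy=6,interpolation=cv2.INTER_CUBIC))
o=robot.get_obs(); print(o['position'],o['ft_force'],o['moment'])
for z in (.08,.085,.09,.1,.11): print(z,proj(c,[o['position'][0],o['position'][1],z]).round(1))
P=cloud(c)
for r in range(160,172): print(r,P[r,290:297].round(3).tolist())
E
```

```text
[0.49934597 0.220399   0.08431906] [ 0.30731321  0.29583142 -0.00078884] [ 0.00050103 -0.03682543 -0.027858  ]
0.08 [[293.7 171.5]]
0.085 [[293.6 170.4]]
0.09 [[293.5 169.3]]
0.1 [[293.4 167.1]]
0.11 [[293.3 164.8]]
160 [[0.488, 0.224, 0.133], [0.484, 0.21, 0.142], [0.49, 0.212, 0.139], [0.49, 0.205, 0.142], [0.455, 0.14, 0.188], [0.455, 0.134, 0.191], [0.462, 0.138, 0.186]]
161 [[0.488, 0.224, 0.129], [0.486, 0.214, 0.135], [0.488, 0.209, 0.137], [0.49, 0.206, 0.137], [0.459, 0.146, 0.179], [0.456, 0.134, 0.186], [0.46, 0.134, 0.185]]
162 [[0.488, 0.224, 0.125], [0.484, 0.21, 0.133], [0.49, 0.213, 0.13], [0.493, 0.211, 0.13], [0.457, 0.143, 0.178], [0.456, 0.135, 0.182], [0.458, 0.132, 0.182]]
163 [[0.488, 0.224, 0.12], [0.486, 0.213, 0.126], [0.488, 0.21, 0.127], [0.494, 0.212, 0.124], [0.497, 0.21, 0.124], [0.458, 0.139, 0.175], [0.46, 0.135, 0.176]]
164 [[0.491, 0.23, 0.112], [0.488, 0.218, 0.119], [0.49, 0.213, 0.121], [0.49, 0.207, 0.124], [0.5, 0.217, 0.115], [0.499, 0.207, 0.121], [0.507, 0.213, 0.114]]
165 [[0.493, 0.234, 0.104], [0.485, 0.213, 0.118], [0.491, 0.215, 0.115],
[... 393 characters left out ...]
, [0.51, 0.22, 0.096]]
168 [[0.565, 0.359, -0.002], [0.568, 0.356, -0.002], [0.576, 0.361, -0.007], [0.496, 0.218, 0.099], [0.496, 0.211, 0.102], [0.502, 0.215, 0.098], [0.504, 0.21, 0.099]]
169 [[0.561, 0.353, -0.002], [0.563, 0.349, -0.001], [0.567, 0.346, -0.001], [0.572, 0.347, -0.003], [0.497, 0.214, 0.096], [0.501, 0.213, 0.095], [0.505, 0.212, 0.094]]
170 [[0.558, 0.349, -0.004], [0.561, 0.346, -0.003], [0.562, 0.339, 0.0], [0.566, 0.338, -0.001], [0.573, 0.342, -0.006], [0.575, 0.337, -0.004], [0.579, 0.335, -0.005]]
171 [[0.554, 0.342, -0.004], [0.556, 0.337, -0.002], [0.558, 0.332, 0.001], [0.56, 0.328, 0.002], [0.569, 0.336, -0.006], [0.571, 0.331, -0.004], [0.575, 0.328, -0.004]]
```

View pics/press3_scene.png

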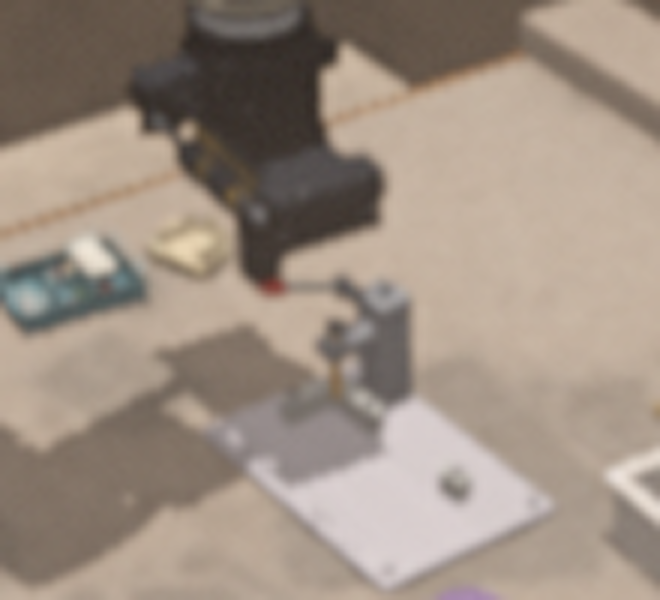

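Emit:
{"name": "move_arm", "arguments": {
  "rows": [0, 0, -5, 0, 0, 0, 1, 0, 0, -5, 0, 0, 0, 1, 0, 0, -5, 0, 0, 0, 1, 0, 0, -4, 0, 0, 0, 1, 0, 0, 0, 0, 0, 0, 1]
}}

```text
time: 4.1
position: [0.4995, 0.2203, 0.065]
tool_rot: [0.03, 1.0, -0.0, -0.0]
ft_force: [-0.2, -0.3, -0.2]
grip_width: 0.0006
```

```bash
python3 - <<'E'
from h import *
n,(a,b,l,r)=('scene',(120,220,250,360))
c=cam(n); cv2.imwrite(f'pics/press4_{n}.png',cv2.resize(c['color'][a:b,l:r,::-1],None,fx=6,fy=6,interpolation=cv2.INTER_CUBIC))
o=robot.get_obs(); print(o['position'],o['ft_force'],o['moment'])
P=cloud(c)
for r in range(164,178): print(r,P[r,290:300,2].round(3).tolist())
E
```

```text
[0.49985021 0.2204169  0.0652965 ] [-0.33507687  0.1384863   0.48101691] [-0.01825662 -0.03949612  0.01654733]
164 [0.118, 0.121, 0.125, 0.123, 0.169, 0.175, 0.172, 0.171, 0.172, 0.168]
165 [0.113, 0.112, 0.121, 0.121, 0.116, 0.168, 0.168, 0.165, 0.164, 0.163]
166 [0.103, 0.108, 0.113, 0.11, 0.112, 0.164, 0.161, 0.164, 0.158, 0.161]
167 [0.103, 0.105, 0.11, 0.112, 0.108, 0.163, 0.158, 0.157, 0.157, -0.006]
168 [0.098, 0.098, 0.107, 0.104, 0.103, 0.1, 0.099, -0.003, -0.003, -0.005]
169 [0.093, 0.091, 0.099, 0.092, 0.099, 0.094, 0.098, 0.094, -0.005, 0.079]
170 [0.086, 0.092, 0.095, 0.094, 0.094, 0.093, 0.09, 0.09, 0.084, 0.081]
171 [0.0, 0.087, 0.092, 0.091, 0.087, 0.089, 0.087, 0.084, 0.078, 0.078]
172 [-0.001, 0.079, 0.087, 0.084, 0.084, 0.084, 0.085, -0.007, -0.003, -0.001]
173 [-0.005, -0.007, 0.079, 0.082, 0.079, 0.08, -0.002, -0.003, -0.004, -0.004]
174 [-0.005, -0.001, 0.0, -0.001, -0.001, -0.007, -0.005, -0.001, -0.001, -0.001]
175 [-0.004, -0.002, -0.002, -0.003, -0.004, -0.005, 0.0, 0.002, -0.004, 0.001]
176 [-0.004, -0.001, -0.001, -0.002, -0.002, -0.003, -0.003, -0.007, -0.002, -0.001]
177 [-0.004, -0.005, -0.003, -0.003, -0.003, -0.006, -0.005, -0.006, -0.002, -0.004]
```

View pics/press4_scene.png

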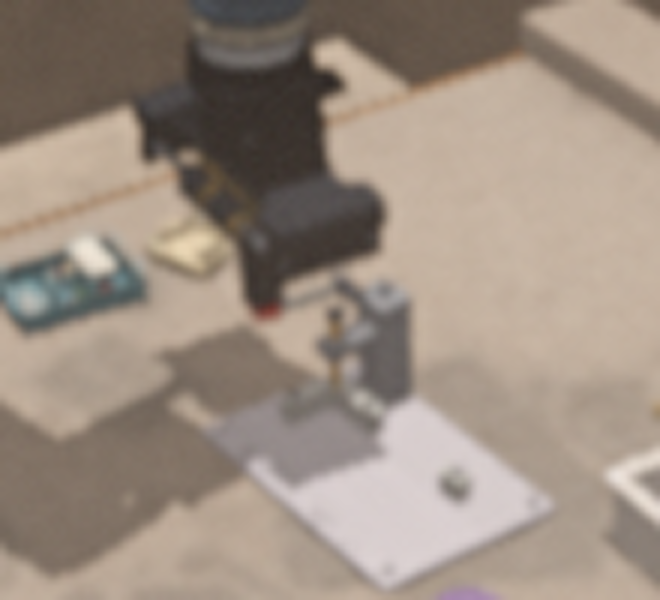

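Emit:
{"name": "move_arm", "arguments": {
  "rows": [0, 0, -5, 0, 0, 0, 1, 0, 0, -5, 0, 0, 0, 1, 0, 0, 0, 0, 0, 0, 1]
}}

```text
time: 4.45
position: [0.4997, 0.2205, 0.0552]
tool_rot: [0.03, 1.0, 0.0, 0.0]
ft_force: [1.0, -0.1, -0.3]
grip_width: 0.0005
```

```bash
python3 - <<'E'
from h import *
n,(a,b,l,r)=('scene',(120,220,250,360))
c=cam(n); cv2.imwrite(f'pics/press5_{n}.png',cv2.resize(c['color'][a:b,l:r,::-1],None,fx=6,fy=6,interpolation=cv2.INTER_CUBIC))
o=robot.get_obs(); print(o['position'],o['ft_force'],o['moment'])
P=cloud(c)
for r in range(168,180): print(r,P[r,290:300,2].round(3).tolist())
for y in (.21,.22,.23,.24): print(proj(c,[.499,y,o['position'][2]]).round(1))
E
```

```text
[0.49967246 0.22039765 0.05538581] [-0.64292406 -0.25297079  0.09258385] [ 0.08319425  0.02692746 -0.00757121]
168 [0.097, 0.098, 0.104, 0.103, 0.102, 0.155, 0.151, 0.154, 0.15, 0.152]
169 [0.093, 0.093, 0.102, 0.102, 0.094, 0.152, 0.153, 0.15, 0.148, 0.149]
170 [0.088, 0.089, 0.096, 0.095, 0.093, 0.093, 0.149, 0.087, -0.004, 0.075]
171 [0.083, 0.087, 0.093, 0.093, 0.089, 0.091, 0.088, 0.087, 0.075, 0.074]
172 [0.078, 0.083, 0.09, 0.087, 0.083, 0.082, 0.084, 0.083, 0.069, 0.074]
173 [-0.002, 0.074, 0.083, 0.081, 0.08, 0.082, 0.075, 0.076, 0.073, -0.007]
174 [-0.003, 0.067, 0.078, 0.072, 0.076, 0.075, 0.072, 0.0, -0.003, -0.003]
175 [-0.0, -0.002, 0.068, 0.069, 0.076, 0.07, -0.007, -0.005, 0.002, -0.002]
176 [-0.002, -0.005, -0.004, 0.068, -0.003, -0.005, -0.005, -0.001, -0.002, -0.008]
177 [-0.006, -0.0, -0.001, -0.005, -0.005, -0.0, -0.002, -0.004, -0.008, -0.005]
178 [-0.002, -0.003, -0.002, -0.002, 0.003, -0.002, -0.001, -0.005, -0.0, -0.002]
179 [-0.005, nan, -0.002, 0.001, -0.004, -0.004, -0.005, -0.002, -0.004, -0.004]
[[295.3 178.2]]
[[293.9 177. ]]
[[292.5 175.8]]
[[291.1 174.6]]
```

View pics/press5_scene.png

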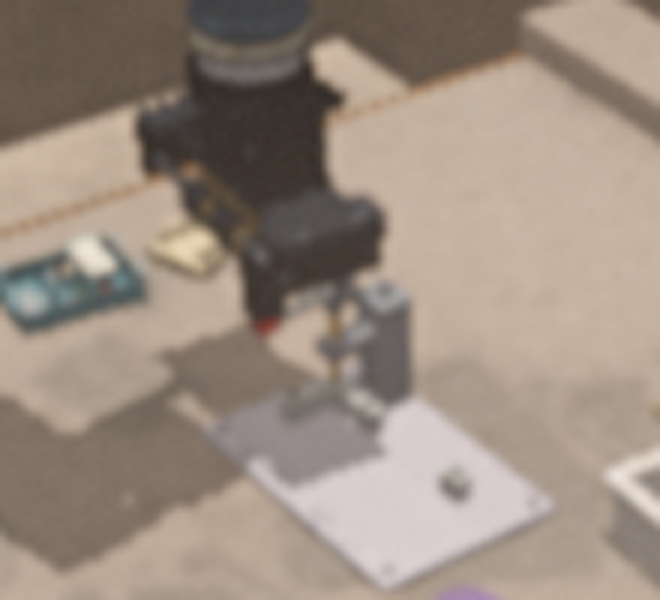

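Emit:
{"name": "move_arm", "arguments": {
  "rows": [0, 0, -5, 0, 0, 0, 1, 0, 0, 0, 0, 0, 0, 1]
}}

```text
time: 4.7
position: [0.5, 0.2205, 0.0505]
tool_rot: [0.03, 1.0, 0.0, 0.0]
ft_force: [0.3, 0.3, 0.2]
grip_width: 0.0007
```

Emit:
{"name": "move_arm", "arguments": {
  "rows": [0, 0, -4, 0, 0, 0, 1, 0, 0, 0, 0, 0, 0, 1]
}}

```text
time: 4.9
position: [0.5, 0.2205, 0.0466]
tool_rot: [0.03, 1.0, 0.0, 0.0]
ft_force: [0.8, -0.3, 0.8]
grip_width: 0.0001
```

```bash
python3 - <<'E'
from h import *
n,(a,b,l,r)=('scene',(120,220,250,360))
c=cam(n); cv2.imwrite(f'pics/press6_{n}.png',cv2.resize(c['color'][a:b,l:r,::-1],None,fx=6,fy=6,interpolation=cv2.INTER_CUBIC))
o=robot.get_obs(); print(o['position'],o['ft_force'],o['moment'])
P=cloud(c)
for r in range(168,180): print(r,P[r,290:300,2].round(3).tolist())
E
```

```text
[0.49968077 0.2204273  0.0465917 ] [-0.23097991  0.86966862 -0.84076598] [ 0.04721777 -0.06661481  0.02943476]
168 [0.092, 0.098, 0.106, 0.107, 0.101, 0.157, 0.156, 0.156, 0.154, 0.153]
169 [0.092, 0.09, 0.1, 0.101, 0.102, 0.154, 0.154, 0.145, 0.151, 0.148]
170 [0.089, 0.088, 0.095, 0.095, 0.095, 0.15, 0.149, 0.15, 0.141, 0.145]
171 [0.084, 0.083, 0.091, 0.09, 0.089, 0.142, 0.145, 0.144, 0.142, 0.14]
172 [0.079, 0.083, 0.087, 0.086, 0.086, 0.084, 0.14, 0.083, 0.066, 0.068]
173 [0.072, 0.078, 0.083, 0.079, 0.08, 0.076, 0.079, 0.075, 0.067, 0.068]
174 [0.073, 0.073, 0.077, 0.078, 0.073, 0.077, 0.074, 0.072, 0.067, 0.061]
175 [-0.008, 0.003, 0.072, 0.073, 0.069, 0.073, 0.069, 0.058, -0.0, -0.003]
176 [-0.003, -0.002, 0.069, 0.065, 0.067, 0.065, 0.064, 0.059, -0.002, -0.001]
177 [-0.004, -0.001, -0.006, 0.065, 0.067, 0.062, 0.061, -0.008, -0.001, -0.0]
178 [-0.006, 0.001, -0.0, -0.008, 0.058, -0.001, -0.004, -0.002, -0.005, -0.002]
179 [-0.004, -0.007, -0.001, -0.004, -0.001, -0.003, 0.001, -0.003, -0.004, -0.003]
```

View pics/press6_scene.png

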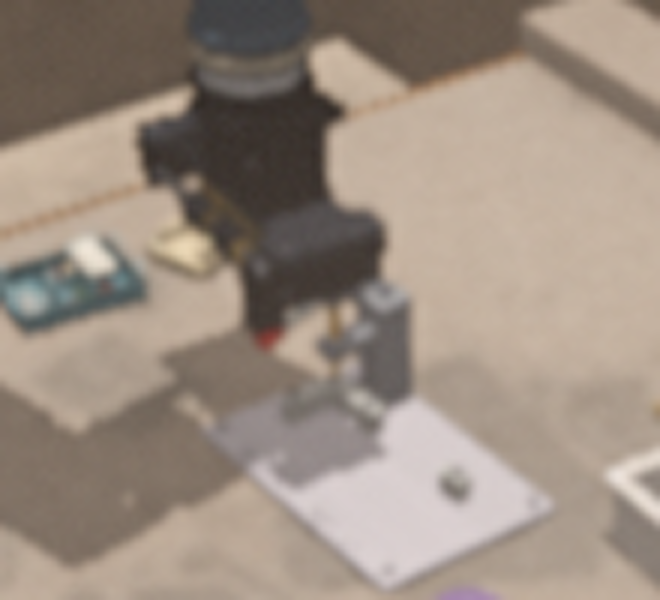

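Emit:
{"name": "move_arm", "arguments": {
  "rows": [0, 0, -3, 0, 0, 0, 1, 0, 0, -1, 0, 0, 0, 1]
}}

```text
time: 5.15
position: [0.5, 0.2205, 0.0427]
tool_rot: [0.03, 1.0, 0.0, 0.0]
ft_force: [1.1, -0.1, 1.6]
grip_width: 0.0003
```

```bash
python3 - <<'E'
from h import *
n,(a,b,l,r)=('scene',(120,220,250,360))
c=cam(n); cv2.imwrite(f'pics/press7_{n}.png',cv2.resize(c['color'][a:b,l:r,::-1],None,fx=6,fy=6,interpolation=cv2.INTER_CUBIC))
o=robot.get_obs(); print(o['position'],o['ft_force'],o['moment'])
P=cloud(c)
for r in range(168,180): print(r,P[r,290:300,2].round(3).tolist())
E
```

```text
[0.49987872 0.22048473 0.04266587] [ 0.61273979 -0.80258962  1.51809297] [-0.01466214 -0.11017928 -0.02361203]
168 [0.1, 0.099, 0.107, 0.106, 0.101, 0.155, 0.159, 0.156, 0.151, 0.15]
169 [0.095, 0.095, 0.102, 0.104, 0.102, 0.149, 0.153, 0.15, 0.149, 0.148]
170 [0.087, 0.093, 0.095, 0.095, 0.095, 0.149, 0.148, 0.145, 0.147, 0.145]
171 [0.086, 0.088, 0.09, 0.088, 0.093, 0.14, 0.144, 0.142, 0.142, 0.139]
172 [0.076, 0.082, 0.09, 0.088, 0.083, 0.136, 0.142, 0.138, 0.132, 0.133]
173 [0.072, 0.081, 0.081, 0.078, 0.075, 0.078, 0.136, 0.074, 0.066, 0.07]
174 [0.067, 0.07, 0.077, 0.078, 0.08, 0.072, 0.074, 0.072, 0.061, 0.058]
175 [-0.002, 0.065, 0.071, 0.071, 0.075, 0.07, 0.067, 0.066, 0.061, -0.008]
176 [0.004, -0.003, nan, 0.069, 0.067, 0.066, 0.065, 0.063, -0.003, -0.004]
177 [-0.005, -0.002, 0.067, 0.06, 0.06, 0.062, 0.058, 0.059, -0.006, -0.006]
178 [-0.003, -0.001, -0.004, 0.055, 0.058, 0.05, 0.053, -0.003, -0.003, -0.005]
179 [-0.004, -0.001, -0.002, -0.005, 0.052, -0.004, -0.002, -0.004, -0.002, 0.0]
```

View pics/press7_scene.png

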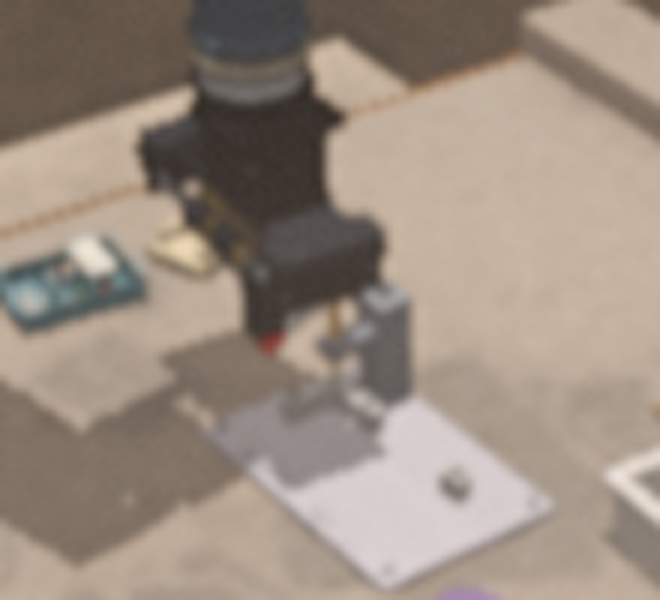

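Emit:
{"name": "move_arm", "arguments": {
  "rows": [0, 0, -2, 0, 0, 0, 1, 0, 0, 0, 0, 0, 0, 1]
}}

```text
time: 5.4
position: [0.5001, 0.2205, 0.0411]
tool_rot: [0.03, 1.0, 0.0, 0.001]
ft_force: [-0.0, -1.0, 4.4]
grip_width: 0.0001
```

Emit:
{"name": "move_arm", "arguments": {
  "rows": [0, 0, -2, 0, 0, 0, 1, 0, 0, 0, 0, 0, 0, 1]
}}

```text
time: 5.6
position: [0.5003, 0.2206, 0.0405]
tool_rot: [0.03, 1.0, 0.0, 0.001]
ft_force: [-1.8, -1.3, 13.9]
grip_width: 0.0003
```

Emit:
{"name": "move_arm", "arguments": {
  "rows": [0, 0, 20, 0, 0, 0, 1, 0, 0, 45, 0, 0, 0, 1, 0, 0, 45, 0, 0, 0, 1, 0, -45, 0, 0, 0, -0.1, 1, 0, -45, 0, 0, 0, -0.1, 1, 0, -45, 0, 0, 0, -0.1, 1, 0, -45, 0, 0, 0, -0.1, 1, 0, -45, 0, 0, 0, -0.1, 1, 0, -45, 0, 0, 0, -0.1, 0.4, 0, -45, 0, 0, 0, -0.1, 0.4, 0, 0, 0, 0, 0, 0, 0.4]
}}

```text
time: 6.7
position: [0.5001, -0.0998, 0.1485]
tool_rot: [0.375, 0.927, -0.001, 0.001]
ft_force: [0.7, -0.4, -0.1]
grip_width: 0.0167
```

```bash
python3 - <<'E'
from h import *
o=robot.get_obs(); print(o['time'],o['position'],o['ft_force'],o['grip_width'])
ims=[]
for n,(a,b,l,r) in (('top',(150,220,230,330)),('scene',(145,215,270,370))):
    c=cam(n); ims.append(cv2.resize(c['color'][a:b,l:r,::-1],None,fx=6,fy=6,interpolation=cv2.INTER_CUBIC))
    save(c,f'full1_{n}.png')
    im=c['color'];hsv=cv2.cvtColor(im,cv2.COLOR_RGB2HSV);P=cloud(c)
    red=((hsv[...,0]<8)|(hsv[...,0]>172))&(hsv[...,1]>130)&(hsv[...,2]>70)
    nn,lab,st,ce=cv2.connectedComponentsWithStats(red.astype(np.uint8))
    for i in range(1,nn):
        if st[i,4]>2 and abs(ce[i][0]-270)<60: print(n,'red',ce[i],st[i,4],np.nanmedian(P[lab==i],0),np.nanmax(P[lab==i][:,2]))
    cv2.imwrite(f'pics/lev_{n}.png',ims[-1])
    print(proj(c,o['position']))
E
```

```text
6.7 [ 0.50014116 -0.09982469  0.14854307] [ 0.73932961 -0.35567129 -0.07884879] 0.01667687530855205
top red [249.         191.32142857] 28 [0.50281407 0.22012248 0.06227361] 0.06662932046301341
[[363.76274147 188.93470358]]
scene red [294.5 176.2] 10 [0.50184238 0.21882178 0.06101802] 0.06207901948526469
[[346.69299927 198.6771448 ]]
```

View pics/lev_scene.png

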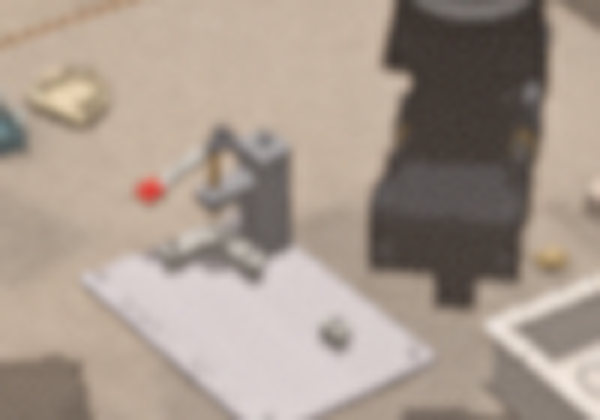

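View pics/full1_scene.png

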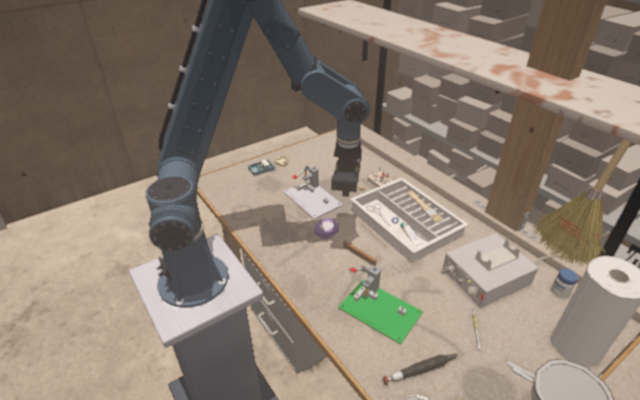

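View pics/full1_top.png

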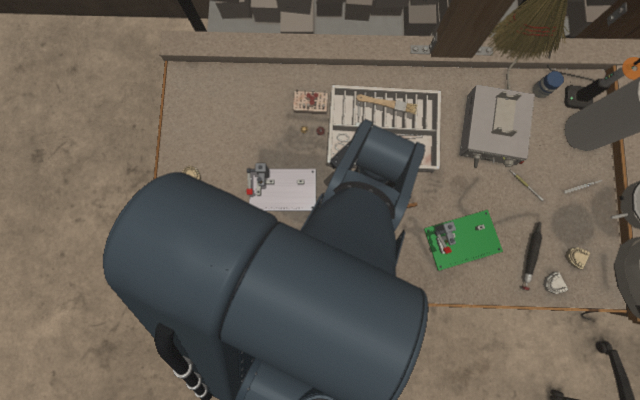

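```bash
python3 - <<'E'
from h import *
c=cam('scene'); o=robot.get_obs(); print(o['position'])
P=cloud(c)
for r in range(188,200): print(r,[tuple((P[r,k]*1000).round().astype(int)) if np.isfinite(P[r,k]).all() else None for k in range(341,352)])
T=o['position']
for dz in (0,.01,.02,.03): print(dz,proj(c,T+[0,0,dz]).round(1))
E
```

```text
[ 0.49850429 -0.09395075  0.14821419]
188 [(np.int64(432), np.int64(-155), np.int64(251)), (np.int64(435), np.int64(-157), np.int64(251)), (np.int64(436), np.int64(-159), np.int64(252)), (np.int64(440), np.int64(-160), np.int64(250)), (np.int64(442), np.int64(-161), np.int64(250)), (np.int64(445), np.int64(-162), np.int64(249)), (np.int64(447), np.int64(-165), np.int64(250)), (np.int64(449), np.int64(-166), np.int64(250)), (np.int64(452), np.int64(-168), np.int64(250)), (np.int64(450), np.int64(-174), np.int64(254)), (np.int64(454), np.int64(-174), np.int64(252))]
189 [(np.int64(433), np.int64(-154), np.int64(246)), (np.int64(435), np.int64(-156), np.int64(246)), (np.int64(438), np.int64(-157), np.int64(246)), (np.int64(440), np.int64(-159), np.int64(246)), (np.int64(441), np.int64(-163), np.int64(248)), (np.int64(444), np.int64(-164), np.int64(247)), (np.int64(444), np.int64(-169), np.int64(250)), (np.int64(446), np.int64(-170), np.int64(250)), (np.int64(450), np.int64(-170), np.int64(249)), (np.int64(453), np.int64(-171), np.int64(248)), (np.int64(455), np.int64(-173), np.int64(248
[... 4548 characters left out ...]
), np.int64(56), np.int64(-5)), (np.int64(641), np.int64(53), np.int64(-4)), (np.int64(642), np.int64(48), np.int64(-1))]
199 [(np.int64(608), np.int64(66), np.int64(-2)), (np.int64(608), np.int64(60), np.int64(2)), (np.int64(613), np.int64(60), np.int64(-1)), (np.int64(617), np.int64(60), np.int64(-2)), (np.int64(621), np.int64(58), np.int64(-3)), (np.int64(626), np.int64(58), np.int64(-5)), (np.int64(625), np.int64(51), np.int64(0)), (np.int64(631), np.int64(52), np.int64(-3)), (np.int64(635), np.int64(51), np.int64(-4)), (np.int64(638), np.int64(49), np.int64(-5)), (np.int64(595), np.int64(-9), np.int64(50))]
0 [[345.2 198. ]]
0.01 [[345.3 195.5]]
0.02 [[345.3 193. ]]
0.03 [[345.4 190.4]]
```

Emit:
{"name": "move_arm", "arguments": {
  "rows": [-4, -22, 0, 0, 0, -0.102, 0.4, -4, -22, 0, 0, 0, -0.102, 0.4, -4, -22, 0, 0, 0, -0.102, 0.4, -4, -22, -20, 0, 0, -0.102, 0.4, -4, -22, -30, 0, 0, -0.102, 0.4, -5, -23, -40, 0, 0, -0.102, 0.4, 0, 0, 0, 0, 0, 0, 0.4, 0, 0, 0, 0, 0, 0, 0.4, 0, 0, 0, 0, 0, 0, 0.4]
}}

```text
time: 7.75
position: [0.4754, -0.2262, 0.06]
tool_rot: [0.633, 0.775, 0.0, 0.001]
ft_force: [-0.3, -0.3, -0.4]
grip_width: 0.0523
```

```bash
python3 - <<'E'
from h import *
c=cam('scene'); o=robot.get_obs(); print(o['position'],o['tool_rot'],o['grip_width'],o['q'].round(2))
P=o['position']
a,b,l,r=190,310,300,420
im=cv2.resize(c['color'][a:b,l:r,::-1],None,fx=5,fy=5,interpolation=cv2.INTER_CUBIC)
for dz in (0,.02,): 
    p=(proj(c,P+[0,0,dz])[0]-[l,a])*5; cv2.circle(im,tuple(int(v) for v in p),3,(0,255,0),1)
cv2.imwrite('pics/pre.png',im)
c=cam('top'); save(c,'pre_top.png')
E
```

```text
[ 0.47570411 -0.22646043  0.06043583] [6.32577190e-01 7.74496361e-01 1.49351831e-04 1.20954592e-03] 0.05241533882304943 [-0.66  0.61  1.8   0.    0.73 -0.86]
```

View pics/pre.png

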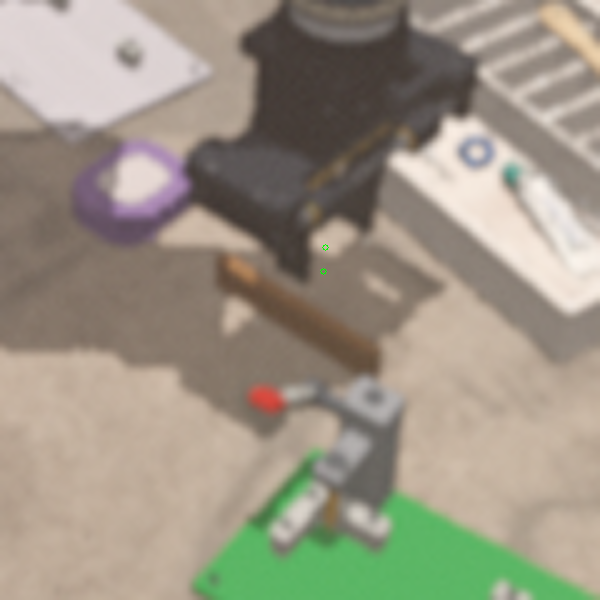

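Emit:
{"name": "move_arm", "arguments": {
  "rows": [0, 0, -30, 0, 0, 0, 0.4, 0, 0, -25, 0, 0, 0, 0.4, 0, 0, -10, 0, 0, 0, 0.4, 0, 0, -4, 0, 0, 0, 0.4, 0, 0, 0, 0, 0, 0, 0.4]
}}

```text
time: 8.35
position: [0.4751, -0.2275, -0.0096]
tool_rot: [0.634, 0.774, 0.0, 0.0]
ft_force: [0.4, 0.1, -0.5]
grip_width: 0.0523
```

```bash
python3 - <<'E'
from h import *
c=cam('scene'); o=robot.get_obs(); print(o['position'],o['ft_force'],o['grip_width'])
P=o['position']
a,b,l,r=190,310,300,420
im=cv2.resize(c['color'][a:b,l:r,::-1],None,fx=5,fy=5,interpolation=cv2.INTER_CUBIC)
for dz in (0,.02,): 
    p=(proj(c,P+[0,0,dz])[0]-[l,a])*5; cv2.circle(im,tuple(int(v) for v in p),3,(0,255,0),1)
cv2.imwrite('pics/pre2.png',im)
E
```

```text
[ 0.47524672 -0.22774074 -0.00929638] [-0.63715576 -0.17918852 -0.20857835] 0.05226699797512808
```

View pics/pre2.png

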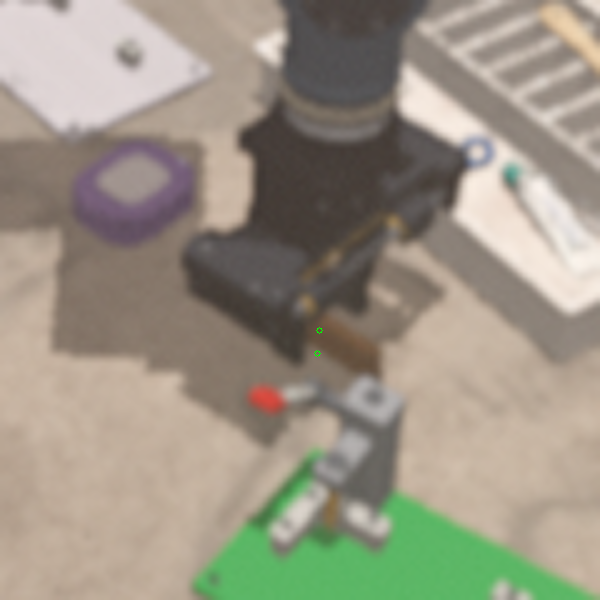

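Emit:
{"name": "move_arm", "arguments": {
  "rows": [0, 0, -3, 0, 0, 0, 0.4, 0, 0, -2, 0, 0, 0, 0.4, 0, 0, 0, 0, 0, 0, 0.4]
}}

```text
time: 8.7
position: [0.4747, -0.2277, -0.015]
tool_rot: [0.634, 0.774, -0.0, 0.0]
ft_force: [0.5, 0.4, 0.5]
grip_width: 0.0525
```

Emit:
{"name": "move_arm", "arguments": {
  "rows": [0, 0, -2, 0, 0, 0, 0.4, 0, 0, 0, 0, 0, 0, 0.4]
}}

```text
time: 8.9
position: [0.4745, -0.2275, -0.0173]
tool_rot: [0.634, 0.774, -0.0, -0.0]
ft_force: [-0.3, -0.2, 0.2]
grip_width: 0.0523
```

Emit:
{"name": "move_arm", "arguments": {
  "rows": [0, 0, -2, 0, 0, 0, 0.4, 0, 0, 0, 0, 0, 0, 0.4]
}}

```text
time: 9.1
position: [0.4745, -0.2275, -0.0195]
tool_rot: [0.634, 0.774, -0.0, -0.0]
ft_force: [-0.0, 0.2, 0.1]
grip_width: 0.0523
```

Emit:
{"name": "move_arm", "arguments": {
  "rows": [0, 0, -1.5, 0, 0, 0, 0.4, 0, 0, 0, 0, 0, 0, 0.4]
}}

```text
time: 9.3
position: [0.4745, -0.2275, -0.0209]
tool_rot: [0.634, 0.774, -0.0, -0.0]
ft_force: [0.5, -0.7, 0.6]
grip_width: 0.0521
```

Emit:
{"name": "move_arm", "arguments": {
  "rows": [0, 0, -1.5, 0, 0, 0, 0.4, 0, 0, 0, 0, 0, 0, 0.4]
}}

```text
time: 9.5
position: [0.4745, -0.2275, -0.0224]
tool_rot: [0.634, 0.774, 0.0, -0.0]
ft_force: [0.4, 0.3, 0.2]
grip_width: 0.0524
```

Emit:
{"name": "move_arm", "arguments": {
  "rows": [0, 0, 2, 0, 0, 0, 0.4, 0, 0, 0, 0, 0, 0, 1, 0, 0, 0, 0, 0, 0, 1, 0, 0, 0, 0, 0, 0, 1, 0, 0, 0, 0, 0, 0, 1, 0, 0, 0, 0, 0, 0, 1, 0, 0, 0, 0, 0, 0, 1],
  "grip_force": 30
}}

```text
time: 10.2
position: [0.4746, -0.2276, -0.0202]
tool_rot: [0.634, 0.774, -0.0, -0.0]
ft_force: [0.3, 0.2, -0.0]
grip_width: 0.0118
```

Emit:
{"name": "move_arm", "arguments": {
  "rows": [0, 0, 0, 0, 0, 0, 1, 0, 0, 0, 0, 0, 0, 1, 0, 0, 20, 0, 0, 0, 1, 0, 0, 30, 0, 0, 0, 1, 0, 0, 30, 0, 0, 0, 1, 0, 0, 0, 0, 0, 0, 1]
}}

```text
time: 10.8
position: [0.4768, -0.2292, 0.063]
tool_rot: [0.634, 0.774, 0.0, 0.004]
ft_force: [1.1, -0.4, -0.9]
grip_width: 0.01
```

```bash
python3 - <<'E'
from h import *
c=cam('scene'); o=robot.get_obs(); print(o['position'],o['ft_force'],o['grip_width'])
a,b,l,r=190,310,300,420
im=cv2.resize(c['color'][a:b,l:r,::-1],None,fx=5,fy=5,interpolation=cv2.INTER_CUBIC)
cv2.imwrite('pics/lift.png',im)
E
```

```text
[ 0.47579012 -0.22842308  0.06143759] [-0.51045877  0.843281   -1.16607697] 0.009611879450374979
```

View pics/lift.png

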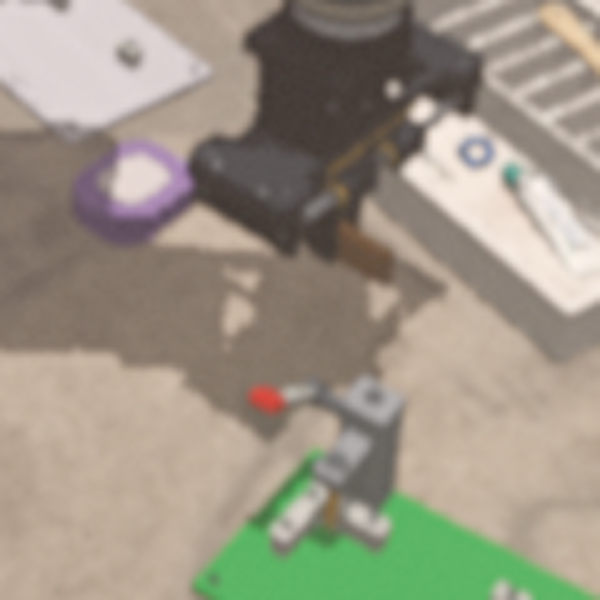

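Emit:
{"name": "move_arm", "arguments": {
  "rows": [1, 30, 5, 0, 0, -0.022, 1, 1, 40, 5, 0, 0, -0.022, 1, 1, 42, 0, 0, 0, -0.022, 1, 1, 43, 0, 0, 0, -0.022, 1, 1, 43, 0, 0, 0, -0.022, 1, 1, 43, 0, 0, 0, -0.022, 1, 2, 40, 0, 0, 0, -0.023, 1, 2, 30, 0, 0, 0, -0.023, 1, 0, 16, 0, 0, 0, 0, 1, 0, 0, 0, 0, 0, 0, 1, 0, 0, 0, 0, 0, 0, 1]
}}

```text
time: 11.95
position: [0.4837, 0.0994, 0.0688]
tool_rot: [0.7, 0.715, -0.001, -0.001]
ft_force: [-0.1, -0.5, -1.6]
grip_width: 0.0098
```

```bash
cat > look.py <<'E'
from h import *
import sys
c=cam('scene'); o=robot.get_obs(); print(o['time'],o['position'].round(4),o['tool_rot'].round(3),o['ft_force'].round(2),o['grip_width'])
a,b,l,r=140,240,260,380
im=cv2.resize(c['color'][a:b,l:r,::-1],None,fx=6,fy=6,interpolation=cv2.INTER_CUBIC)
cv2.imwrite('pics/'+sys.argv[1],im)
E
python3 look.py p1.png
```

```text
12.0 [0.484  0.0989 0.069 ] [ 0.7    0.714 -0.001 -0.001] [-0.86  0.56 -0.59] 0.00983440555737563
```

View pics/p1.png

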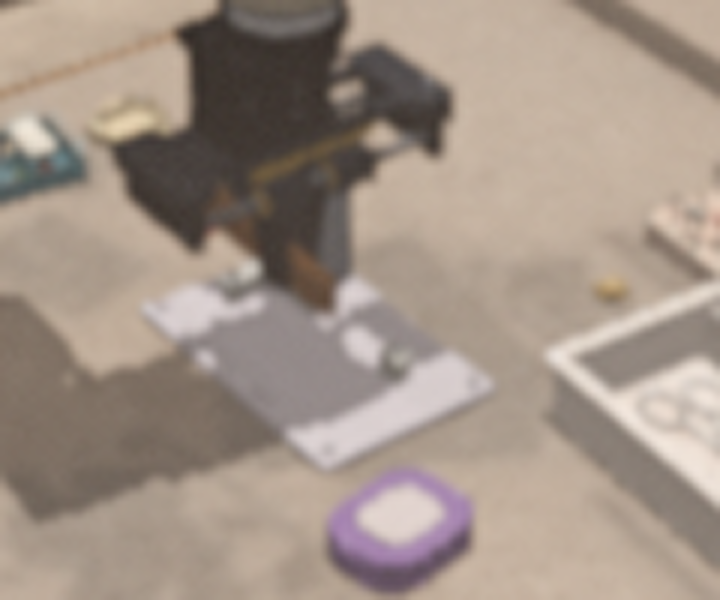

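Emit:
{"name": "move_arm", "arguments": {
  "rows": [0, 0, -25, 0, 0, 0, 1, 0, 0, -25, 0, 0, 0, 1, 0, 0, -15, 0, 0, 0, 1, 0, 0, -10, 0, 0, 0, 1, 0, 0, 0, 0, 0, 0, 1, 0, 0, 0, 0, 0, 0, 1]
}}

```text
time: 12.6
position: [0.4848, 0.0988, -0.0051]
tool_rot: [0.7, 0.714, 0.0, 0.0]
ft_force: [0.7, -0.5, 0.3]
grip_width: 0.0098
```

```bash
python3 look.py p2.png
```

```text
12.65 [ 0.4851  0.099  -0.0048] [0.7   0.714 0.    0.   ] [-0.16 -0.26 -1.03] 0.009732772145320635
```

View pics/p2.png

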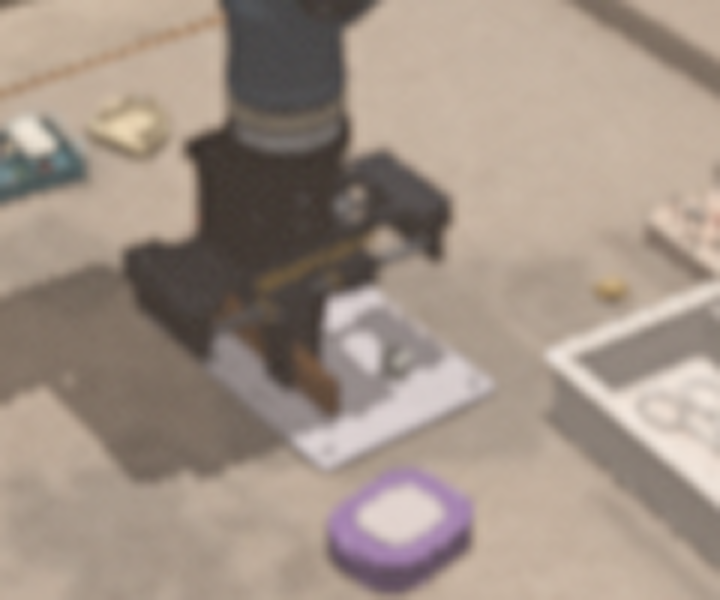

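Emit:
{"name": "move_arm", "arguments": {
  "rows": [0, 0, -4, 0, 0, 0, 1, 0, 0, -2, 0, 0, 0, 1, 0, 0, 0, 0, 0, 0, 1]
}}

```text
time: 12.95
position: [0.4846, 0.0995, -0.0111]
tool_rot: [0.7, 0.714, 0.0, 0.0]
ft_force: [-0.5, -0.7, 0.2]
grip_width: 0.01
```

Emit:
{"name": "move_arm", "arguments": {
  "rows": [0, 0, -1.5, 0, 0, 0, 1, 0, 0, 0, 0, 0, 0, 1]
}}

```text
time: 13.15
position: [0.4848, 0.0995, -0.0122]
tool_rot: [0.7, 0.714, 0.0, 0.0]
ft_force: [-0.7, 0.7, 4.0]
grip_width: 0.01
```

Emit:
{"name": "move_arm", "arguments": {
  "rows": [0, 0, -1, 0, 0, 0, 1, 0, 0, 0, 0, 0, 0, 1]
}}

```text
time: 13.35
position: [0.4848, 0.0995, -0.0123]
tool_rot: [0.7, 0.714, 0.0, 0.0]
ft_force: [-1.6, -0.1, 14.0]
grip_width: 0.01
```

Emit:
{"name": "move_arm", "arguments": {
  "rows": [0, 0, 1.2, 0, 0, 0, 1, 10, 0.2, 0, 0, 0, 0, 1, 10, 0.2, 0, 0, 0, 0, 1, 10, 0.2, 0, 0, 0, 0, 1, 8, 0, 0, 0, 0, 0, 1, 0, 0, 0, 0, 0, 0, 1, 0, 0, 0, 0, 0, 0, 1]
}}

```text
time: 14.05
position: [0.5247, 0.1, -0.0122]
tool_rot: [0.7, 0.714, 0.001, 0.001]
ft_force: [2.0, 0.8, 3.2]
grip_width: 0.01
```

```bash
python3 look.py p3.png
```

```text
14.1 [ 0.5244  0.1    -0.0122] [0.7   0.714 0.001 0.001] [ 1.98 -0.25  2.64] 0.009975877660131242
```

View pics/p3.png

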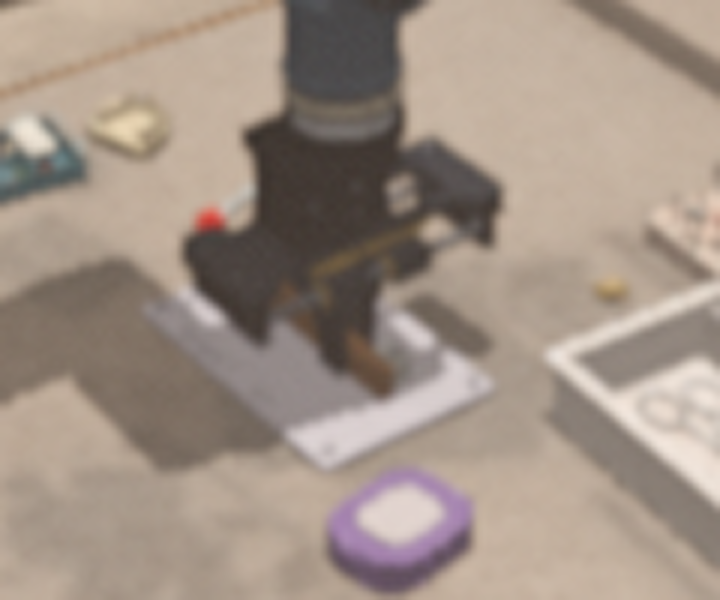

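Emit:
{"name": "move_arm", "arguments": {
  "rows": [2, 0, 0, 0, 0, 0, 1, 2, 0, 0, 0, 0, 0, 1, 0, 0, 0, 0, 0, 0, 1]
}}

```text
time: 14.4
position: [0.5242, 0.1, -0.0123]
tool_rot: [0.7, 0.714, -0.002, -0.002]
ft_force: [-2.5, -1.2, 8.9]
grip_width: 0.01
```

Emit:
{"name": "move_arm", "arguments": {
  "rows": [1, 0, 0, 0, 0, 0, 1, 0, 0, 0, 0, 0, 0, 1]
}}

```text
time: 14.6
position: [0.5241, 0.1, -0.0123]
tool_rot: [0.7, 0.714, -0.002, -0.002]
ft_force: [-3.9, -1.2, 9.6]
grip_width: 0.0099
```

Emit:
{"name": "move_arm", "arguments": {
  "rows": [1, 0, 0, 0, 0, 0, 1, 0, 0, 0, 0, 0, 0, 1]
}}

```text
time: 14.8
position: [0.5241, 0.1, -0.0122]
tool_rot: [0.7, 0.714, -0.003, -0.003]
ft_force: [-4.5, -0.9, 10.9]
grip_width: 0.0098
```

Emit:
{"name": "move_arm", "arguments": {
  "rows": [1, 0, 0, 0, 0, 0, 1, 0, 0, 0, 0, 0, 0, 1]
}}

```text
time: 15.0
position: [0.5243, 0.1, -0.0122]
tool_rot: [0.7, 0.714, -0.004, -0.004]
ft_force: [-6.0, -1.1, 12.2]
grip_width: 0.0096
```

```bash
cat > ov.py <<'E'
from h import *
import sys
c=cam('scene'); o=robot.get_obs()
cx,cy,an=[float(v) for v in sys.argv[2:5]]
R=np.array([[np.cos(an),-np.sin(an)],[np.sin(an),np.cos(an)]])
a,b,l,r=155,225,285,365; F=9
im=cv2.resize(c['color'][a:b,l:r,::-1],None,fx=F,fy=F,interpolation=cv2.INTER_CUBIC); raw=im.copy()
def box(x0,x1,y0,y1,z0,z1,col,fr=(cx,cy,R)):
    C=np.array([[x,y,z] for x in (x0,x1) for y in (y0,y1) for z in (z0,z1)])
    W=np.c_[C[:,:2]@fr[2].T+[fr[0],fr[1]],C[:,2]]
    p=(proj(c,W)-[l,a]+.5)*F-.5
    for i in range(8):
        for j in range(i):
            if bin(i^j).count('1')==1: cv2.line(im,tuple(int(v) for v in p[i]),tuple(int(v) for v in p[j]),col,1)
box(-.06,.07,-.1,.1,0,.008,(255,0,0))
for y0,y1 in ((.025,.065),(-.065,-.045)): box(.02,.032,y0,y1,.008,.026,(0,255,255))
box(-.015,.032,.065,.077,.008,.026,(255,255,0))
P=o['position']; zb=P[2]+.0202
q=o['tool_rot']; ja=2*np.arctan2(q[1],q[0])-np.pi/2
Q=np.array([[np.cos(ja),-np.sin(ja)],[np.sin(ja),np.cos(ja)]])
box(-.005,.005,-.044,.086,zb,zb+.026,(0,255,0),(P[0],P[1],Q))
cv2.imwrite('pics/'+sys.argv[1],im); cv2.imwrite('pics/raw_'+sys.argv[1],raw)
print(P,ja,o['ft_force'],o['moment'])
E
python3 ov.py ov1.png .5134 .1267 .028
```

```text
[ 0.52428048  0.10004232 -0.01224482] 0.020555307247233534 [-5.86113478 -1.63237537 12.12617372] [-0.2577391   1.09900563 -0.08210689]
```

View pics/ov1.png

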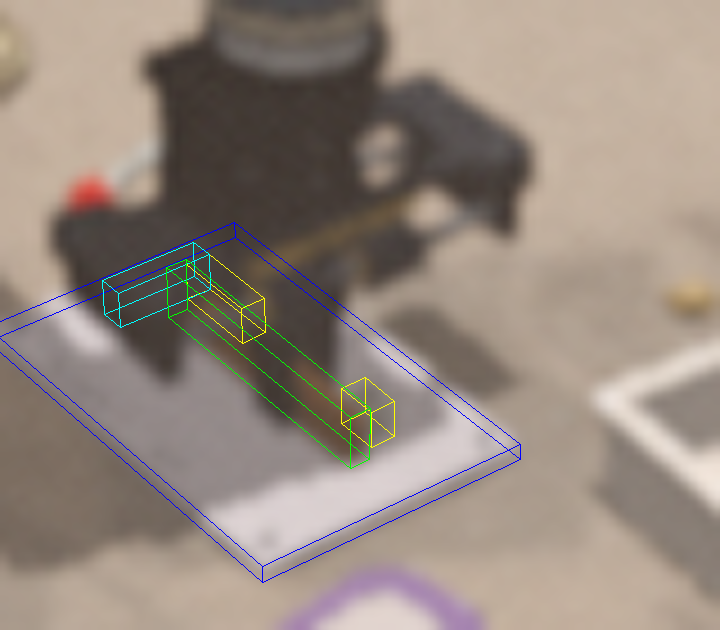

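View pics/raw_ov1.png

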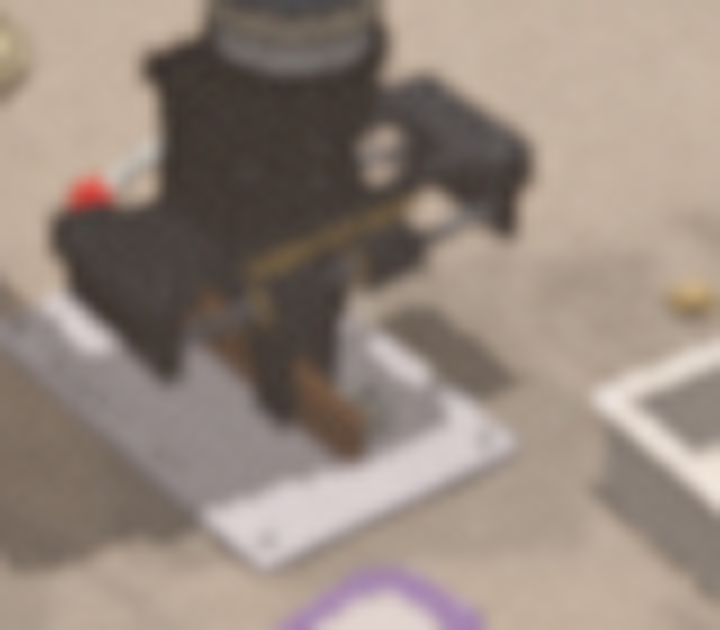

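Emit:
{"name": "move_arm", "arguments": {
  "rows": [0, 0, 1, 0, 0, 0, 1, 0, 2, 0, 0, 0, 0, 1, 0, 0, 0, 0, 0, 0, 1]
}}

```text
time: 15.35
position: [0.5294, 0.1022, -0.0119]
tool_rot: [0.7, 0.714, -0.0, -0.0]
ft_force: [-0.2, 0.4, -0.8]
grip_width: 0.0099
```

Emit:
{"name": "move_arm", "arguments": {
  "rows": [0, 2, 0, 0, 0, 0, 1, 0, 0, 0, 0, 0, 0, 1]
}}

```text
time: 15.55
position: [0.5296, 0.1043, -0.0118]
tool_rot: [0.7, 0.714, -0.0, -0.0]
ft_force: [0.2, -0.4, 0.1]
grip_width: 0.0099
```

Emit:
{"name": "move_arm", "arguments": {
  "rows": [0, 2, 0, 0, 0, 0, 1, 0, 0, 0, 0, 0, 0, 1]
}}

```text
time: 15.75
position: [0.5296, 0.1063, -0.0116]
tool_rot: [0.7, 0.714, -0.0, -0.0]
ft_force: [-0.2, -0.7, -0.9]
grip_width: 0.0097
```

Emit:
{"name": "move_arm", "arguments": {
  "rows": [1, 0, 0, 0, 0, 0, 1, 0, 0, 0, 0, 0, 0, 1]
}}

```text
time: 15.95
position: [0.5309, 0.106, -0.0115]
tool_rot: [0.7, 0.714, 0.0, 0.0]
ft_force: [-0.2, -0.0, -0.6]
grip_width: 0.0099
```

Emit:
{"name": "move_arm", "arguments": {
  "rows": [1, 0, 0, 0, 0, 0, 1, 0, 0, 0, 0, 0, 0, 1]
}}

```text
time: 16.15
position: [0.5317, 0.106, -0.0115]
tool_rot: [0.7, 0.714, 0.0, 0.0]
ft_force: [0.6, -0.6, 0.4]
grip_width: 0.0101
```

Emit:
{"name": "move_arm", "arguments": {
  "rows": [1, 0, 0, 0, 0, 0, 1, 0, 0, 0, 0, 0, 0, 1]
}}

```text
time: 16.35
position: [0.532, 0.106, -0.0116]
tool_rot: [0.7, 0.714, -0.001, -0.0]
ft_force: [-0.8, -0.9, -0.2]
grip_width: 0.0103
```

Emit:
{"name": "move_arm", "arguments": {
  "rows": [1, 0, 0, 0, 0, 0, 1, 0, 0, 0, 0, 0, 0, 1]
}}

```text
time: 16.55
position: [0.5323, 0.106, -0.0117]
tool_rot: [0.7, 0.714, -0.001, -0.001]
ft_force: [-3.1, 0.3, 0.2]
grip_width: 0.0096
```

Emit:
{"name": "move_arm", "arguments": {
  "rows": [1, 0, 0, 0, 0, 0, 1, 0, 0, 0, 0, 0, 0, 1]
}}

```text
time: 16.75
position: [0.5323, 0.106, -0.0118]
tool_rot: [0.7, 0.714, -0.002, -0.002]
ft_force: [-4.8, -1.0, 2.0]
grip_width: 0.0097
```

Emit:
{"name": "move_arm", "arguments": {
  "rows": [1, 0, 0, 0, 0, 0, 1, 0, 0, 0, 0, 0, 0, 1]
}}

```text
time: 16.95
position: [0.5323, 0.106, -0.0119]
tool_rot: [0.7, 0.714, -0.002, -0.002]
ft_force: [-6.5, -0.4, 1.6]
grip_width: 0.0097
```

Emit:
{"name": "move_arm", "arguments": {
  "rows": [0, 1.5, 0, 0, 0, 0, 1, 0, 0, 0, 0, 0, 0, 1]
}}

```text
time: 17.15
position: [0.5322, 0.1073, -0.0121]
tool_rot: [0.7, 0.715, -0.003, -0.002]
ft_force: [-5.8, -2.2, 1.3]
grip_width: 0.0099
```

Emit:
{"name": "move_arm", "arguments": {
  "rows": [0, 1.5, 0, 0, 0, 0, 1, 0, 0, 0, 0, 0, 0, 1]
}}

```text
time: 17.35
position: [0.5322, 0.1087, -0.0122]
tool_rot: [0.7, 0.715, -0.003, -0.002]
ft_force: [-6.3, -2.2, 1.3]
grip_width: 0.0099
```

Emit:
{"name": "move_arm", "arguments": {
  "rows": [0, 1.5, 0, 0, 0, 0, 1, 0, 0, 0, 0, 0, 0, 1]
}}

```text
time: 17.55
position: [0.5322, 0.11, -0.0122]
tool_rot: [0.7, 0.715, -0.003, -0.002]
ft_force: [-5.5, -3.4, 0.1]
grip_width: 0.0097
```

Emit:
{"name": "move_arm", "arguments": {
  "rows": [0, 1.5, 0, 0, 0, 0, 1, 0, 0, 0, 0, 0, 0, 1]
}}

```text
time: 17.75
position: [0.5322, 0.11, -0.0122]
tool_rot: [0.699, 0.715, -0.004, -0.002]
ft_force: [-7.1, -8.7, 0.9]
grip_width: 0.01
```

Emit:
{"name": "move_arm", "arguments": {
  "rows": [0.5, 0, 0, 0, 0, 0, 1, 0, 0, 0, 0, 0, 0, 1, 0, 0, 0, 0, 0, 0, 1, 0, 0, 0, 0, 0, 0, 1, 0, 0, 0, 0, 0, 0, 1, 0, 0, 0, 0, 0, 0, 1, 0, 0, 0, 0, 0, 0, 1, 0, 0, 0, 0, 0, 0, 1]
}}

```text
time: 18.55
position: [0.5321, 0.11, -0.0122]
tool_rot: [0.699, 0.715, -0.004, -0.002]
ft_force: [-6.8, -8.0, 2.3]
grip_width: 0.0101
```

```bash
python3 ov.py ov2.png .515 .129 .022
python3 - <<'E'
from h import *
c=cam('scene'); im=c['color'];hsv=cv2.cvtColor(im,cv2.COLOR_RGB2HSV);P=cloud(c)
red=((hsv[...,0]<8)|(hsv[...,0]>172))&(hsv[...,1]>130)&(hsv[...,2]>70)
nn,lab,st,ce=cv2.connectedComponentsWithStats(red.astype(np.uint8))
for i in range(1,nn):
    if abs(ce[i][0]-295)<8: print('red',ce[i],st[i,4],np.nanmedian(P[lab==i],0))
brown=(hsv[...,1]>95)&(hsv[...,0]<18); brown[:150]=0;brown[225:]=0;brown[:,:290]=0;brown[:,345:]=0
p=P[brown]; p=p[(p[:,2]>.005)&(p[:,2]<.045)]; print(len(p),np.nanmean(p,0),np.nanmin(p,0),np.nanmax(p,0)); print(np.rad2deg(np.arctan2(*np.linalg.svd(p[:,:2]-p[:,:2].mean(0))[2][0])))
for i in range(4): o=robot.get_obs(); print(o['time'],o['ft_force'].round(1),o['position'].round(4))
t=cam('top'); save(t,'end_top.png')
E
```

```text
[ 0.53210778  0.11000864 -0.01218524] 0.02190929854999557 [-6.79149908 -9.29118994  0.93475266] [-1.43914217  1.2052669   0.24101843]
21 [0.52769689 0.09266933 0.02915686] [0.52171269 0.06954885 0.02171048] [0.53278853 0.16609007 0.03414584]
177.6980575406297
18.65 [-7.  -8.6  1.9] [ 0.5321  0.11   -0.0122]
18.65 [-7.  -8.6  1.9] [ 0.5321  0.11   -0.0122]
18.65 [-7.  -8.6  1.9] [ 0.5321  0.11   -0.0122]
18.65 [-7.  -8.6  1.9] [ 0.5321  0.11   -0.0122]
```

View pics/ov2.png

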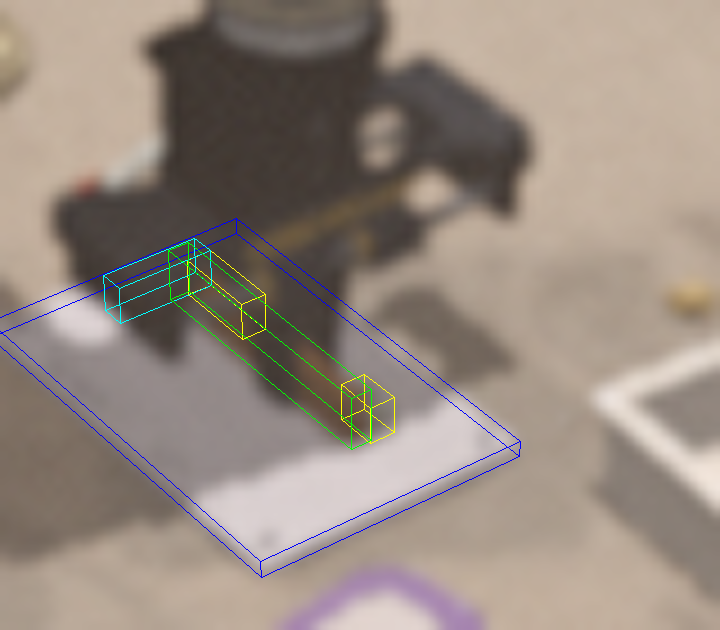

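View pics/raw_ov2.png

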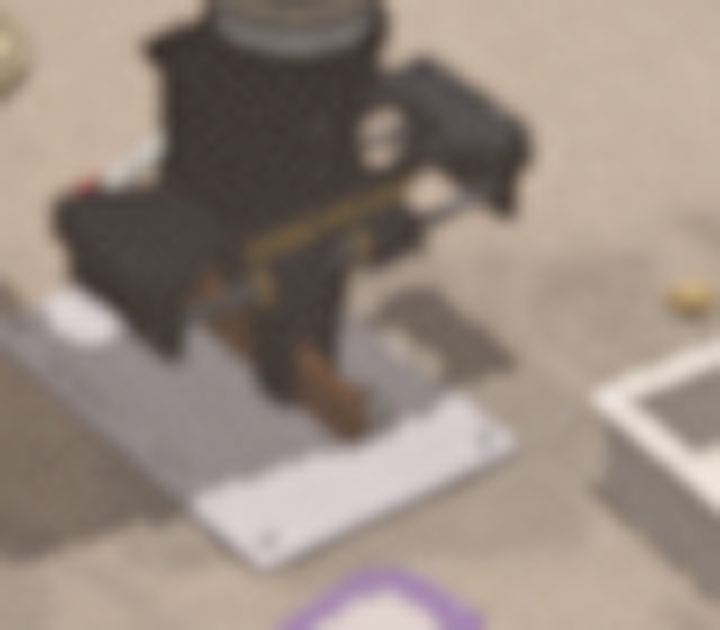

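View pics/end_top.png

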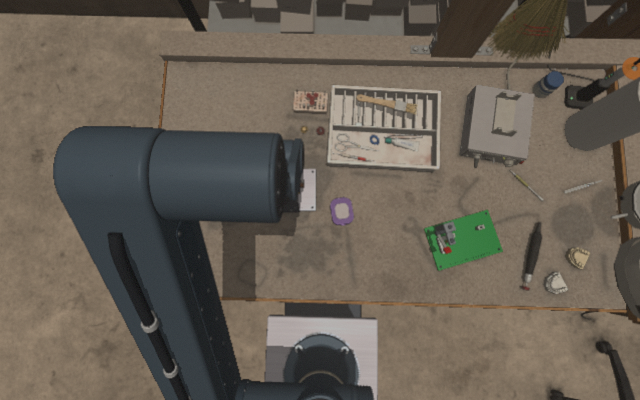

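```bash
python3 -c "
from rig import robot
print(robot.hand_in()); o=robot.get_obs(); print(o['time'],o['ft_force'],o['position'])"
```

```text
the job is handed in; nothing more can be done
None
the job is handed in; nothing more can be done
```

I pressed the red lever fully down and laid the strip on edge on the plate. I handed the job in at about 18.7 s, with the strip held in the corner against both fences. No verdict was reported.

**Lever:** The push met a firm stop at about 14 N. After I backed off, both cameras put the pad about 62 mm above the bench, which is the fully down height. At the end the gripper partly hid the pad, so I could see it was still low but not measure it again.

**Strip:** At hand-in the wrist felt about -7 N along x and -9 N along y. Dragging along the long fence accounted for about 2 N of the y force before the end fence was met. The fingers were closed on the strip (10 mm opening), and it rested on the plate. The tool was turned 0.022 rad from the world axes, against a jig angle of about 0.02, and tilted by roughly 0.01 rad.

**Bystanders:** I did not touch the cast, purple case, teal box or green jig. The case looked unmoved in the last pictures. The arm hid the cast and the teal box at the end, so I did not confirm those two there.

**Checks that disagreed:**
- **Tool height:** The reported tool height is about 20 mm lower than the fingertips look in the camera and at the lever stop. I allowed for this, and the strip met the plate at the height I expected.
- **Jig position:** The two cameras placed the jig about 4 mm apart and 0.013 rad apart in angle, so I relied on contact to find the corner.
- **False stop:** The strip stuck about 8 mm short of the long fence because I was pressing it too hard on the plate. Lifting it 1 mm freed it.

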